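# Close the snack box and hold it over its place on the turntable

## Robot

A 7-joint arm with a two-finger parallel gripper is mounted at the origin on the work surface. World frame = base frame: x ahead of the robot, y to its left, z up, the work surface at z = 0. Lengths are in m, angles in degrees, forces in N, time in s.
With the tool pointing down it reaches from about 0.425 to 1.025 m from the base axis. Payload 9.4 kg.
Tool frame: the origin (TCP) lies between the finger pads; the fingertips stand 8 mm ahead of it and the grasp point (between the pads) lies 11 mm behind it (robot.finger_overhang is the distance from the TCP to the fingertips, in m); z points along the fingers, y is the direction in which the jaws open and shut (so a half turn about z gives the same grasp; the last joint's range is limited). The gripper opens to 85 mm and grips with 20 to 120 N. Pads are 22 mm wide; open, the fingers measure 114 mm over their backs; the gripper's body (76 mm by 85 mm) begins 54 mm behind the grasp point. The pads swing forward as they close: fully open they stand 13 mm farther back than shut.
Start: joints at [-77.676, 34.337, -0.143, 91.639, 0.103, 54.024, -4.572], TCP at [0.209, 0.694, 0.239] pointing down, gripper open.
Joint ranges: [-147.43, 147.43], [-19.82, 112.94], [-74.19, 73.91], [6.32, 146.72], [-59.91, 239.91], [6.04, 106.73], [-150.56, 150.56]. Speed limits (degrees/s): [127.2, 127.2, 172.46, 172.46, 180, 180, 180].

## Interface

Orientations are given as a 3x3 rotation matrix whose columns are the frame's x, y, z axes.
In Python, from rig import robot gives the robot as it stands.
- The arm moves only by the shell command python3 -m crank 'ROWS' [OPENING]. ROWS is JSON, one flat list of numbers, 6 for each row, row after row: the shift along the tool's x, y, z in mm, then the turn, a rotation vector about the tool's x, y, z in degrees. In form: [dx, dy, dz, ax, ay, az, dx, dy, dz, ax, ay, az, ...]. A call has 1 to 12 rows; each row is the pose to reach, as a shift and turn from the pose measured when the call began, along the tool's axes at that moment; what a row does not reach only later rows make up. A row lasts 1/10 s, in which the tool goes at most 50 mm and 8.59 degrees, less where a joint would pass 70% of its speed; a pose out of reach is approached as far as the arm can. A call with a gripper value outside its range is refused whole. OPENING is the closure in counts, from 0 (fully open) to 255 (shut), set as the call begins (- or left out, the last holds). The fingers move at their own pace and stop on an object; the grip force is fixed at half the most. Time passes only in rows, so rows that repeat a pose let the fingers close. It gives the time, the measured TCP pose, the force and the opening at its end, in the units of the state.
- robot.state(): the state, without advancing time (a new reading comes with each control period).
- robot.grab_frame(name): name is "side" or "top" or "wrist"; returns the picture (384x512x3 uint8, blue, green, red); there is no depth.
- robot.calibration(name): a dict with "mtx" (3x3 intrinsics, pixels), "R" (3x3) and "t" (3): a world point X has camera coordinates R X + t; the wrist camera has in their place "mount" (4x4, takes a point from camera to tool coordinates, whose origin is the TCP and whose axes are the flange's). Camera axes: x right, y down, z forward; pixel columns grow to the right and rows downward; lengths in m; the calibration is good to about 2 mm. A picture is of the moment at which its call begins: read the wrist's pose just before it. calibration takes no time and is no camera call.
- robot.close_job(): hands the job in, once; it reports no verdict.
The state is a dict: "clock": time; "qpos": joint angles; "dq": joint speeds; "joint_efforts": joint torques, N m; "ee_pos": TCP position; "eef_rot": TCP orientation; "contact_force": force on the tool from outside, world axes, zero at the start; "wrist_torque": the same for the moment, N m; "width": finger opening in m.
Only numpy, scipy, OpenCV 4.12 (cv2) and the standard library are available. Lean on these libraries where they do the work, as an engineer would, in place of code of your own. Each camera call takes 0.05 s, during which the arm holds its last target.

## Task

Slide the green lid along the grooves of the clear snack box until it is fully home, then lift the closed box by its sides, carry it level over the things in between, and stop with it hovering about two centimetres above the grey pad in the empty bay of the turntable, centred over the pad and its long sides in line with the pad's. Do not let it touch the turntable or turn it, and leave everything else as it stands. Finish still holding the box there in the air: I will steady the turntable before it goes down.

Things in the scene. Friction and masses are not known exactly. Their poses are not given: they have to be found in the camera images.
- box: open clear plastic snack box, loose, with brown, yellow and red snack bars fixed inside, about 0.42 kg; 120 long (its x) x 64 wide (y) x 56 mm high, plain flat outer sides, walls 3 mm; origin at the centre of its underside, z up. The lid enters at the -x end (end wall only 39 mm high); the +x end wall is full height and stops the lid. It slides if pushed with more than about 3 N
- box_mouth (a point): middle of the box's open end, at rail height (60 mm to -x of the box's origin, 46 mm up; axes as the box's). Inside each long side runs a groove along x: rail top 46 mm, lip underside 52 mm and top 56 mm above the box's underside, groove bottoms 58 mm apart, lips 46 mm apart. Over the first 16 mm the rail ramps down and the lip flares up 3 mm (to 60 mm) as lead-in
- lid: green sliding lid, plate 115 long (its x) x 55 wide (y) x 4 mm thick, leading +x corners rounded, 50 g; origin at the centre of the plate's underside, z up. Starts flat on the worktop, grip up. Fully home, its leading edge meets the full-height end wall: its origin is then 0.5 mm to -x of the box's origin and 46 mm above it, axes parallel to the box's; lips let it in only by sliding along the box's +x
- lid_grip (a point): middle of the lid's upright finger grip, a bar 10 mm (x) x 36 mm (y) standing from 4 to 22 mm above the plate's underside, near the trailing end: this point is 43 mm to -x of the lid's origin and 13 mm up; axes as the lid's
- pad (a point): centre of the top of the grey non-slip pad on the floor of the turntable's empty bay: pad 72 mm (its x, pointing away from the turntable's axis) x 128 mm (its y), top 20 mm above the worktop. The box belongs on it with its long axis along the pad's y, either way round
- turntable (a joint): turning angle of the turntable from where it starts, rad (0 at the start); it turns freely at a light touch
- turntable_base: the turntable organizer; origin on its axis at worktop height, x towards the pad as it starts. Round white plastic tray, 300 mm across, its axis 86 mm from the pad's centre along the pad's -x; outer rim 48 mm above the worktop; three dividers to 44 mm above the worktop run from the hub (top 48 mm) to the rim, 60 degrees to either side of the pad's x and opposite it, making three equal bays
- jar_amber: closed amber jar, 60 mm across, 95 mm high, loose on the turntable in a bay beside the pad's; origin at the centre of its underside; leave alone
- jar_red: closed jar with red cap, 48 mm across, 105 mm high, loose on the turntable in the third bay; origin at the centre of its underside; leave alone
- jar_green: closed green jar with white cap, 48 mm across, 80 mm high, beside the red-capped jar; origin at the centre of its underside; leave alone
- flask: upright orange insulated flask with flip-top lid, 72 mm across, 196 mm high, standing between box and turntable; origin at the centre of its underside; leave alone
- coasters: bamboo holder full of upright coasters, 130 (x) x 56 (y) x 104 mm high, between box and turntable; origin at the centre of its underside; leave alone
- saucer: grey ceramic saucer, 140 mm across, 20 mm high; origin at the centre of its underside; leave alone
- spoon: small bamboo spoon lying beside the saucer, 150 mm long along its x, under 30 mm high; leave alone
- fork: steel fork lying flat between flask and saucer, 190 mm long along its x, 4 mm high; leave alone
There are look-alikes about, which are no part of the job. There is more than one size of the lid; the job needs the middle-sized.

How it is judged:
By the outcome, as a careful person would: the job done as asked, in the order asked, and still so for the second after the job is handed in, while the arm keeps its last pose, push and grip.
It also fails if it takes over 67 s, if anything falls off the work surface, if the arm or the gripper's body presses on something with over 40 N, if the wrist force passes 120 N, or if a joint passes its speed limit or range.

## Working session

There is one attempt and no reset: what is moved stays moved. The work goes in short steps, Python scripts to look and compute and a shell command to move; the robot and the scene stay as the last step left them, time stands still between calls to the robot, and variables do not carry over. Pictures are saved under pics/ and viewed, and the job is handed in when it is done.

```bash
ls; mkdir -p pics
python3 - <<'E'
from rig import robot
import cv2,numpy as np
np.set_printoptions(precision=4,suppress=True)
for n in("side","top","wrist"):
    s=robot.state()
    cv2.imwrite(f"pics/{n}0.png",robot.grab_frame(n)); print(n,robot.calibration(n))
print(robot.state(),robot.finger_overhang)
E
```

```text
pics
side {'mtx': array([[499.8108,   0.    , 253.7629],
       [  0.    , 499.8108, 182.6902],
       [  0.    ,   0.    ,   1.    ]]), 'R': array([[ 0.8167, -0.5769, -0.0162],
       [-0.4027, -0.5495, -0.7321],
       [ 0.4134,  0.6044, -0.681 ]]), 't': array([-0.4874,  0.2171,  1.3691])}
top {'mtx': array([[385.7617,   0.    , 254.5161],
       [  0.    , 385.7617, 194.9502],
       [  0.    ,   0.    ,   1.    ]]), 'R': array([[-0.129 , -0.9916,  0.0017],
       [-0.9662,  0.1253, -0.2252],
       [ 0.2231, -0.0307, -0.9743]]), 't': array([-0.0247,  0.5656,  0.9095])}
wrist {'mtx': array([[316.2986,   0.    , 252.4571],
       [  0.    , 316.2986, 187.008 ],
       [  0.    ,   0.    ,   1.    ]]), 'mount': array([[ 0.0002, -0.9554, -0.2954,  0.076 ],
       [ 1.    ,  0.0001,  0.0002,  0.0005],
       [-0.0001, -0.2954,  0.9554, -0.1354],
       [ 0.    ,  0.    ,  0.    ,  1.    ]])}
{'clock': 0.15, 'qpos': array([-77.6755,  34.3725,  -0.1446,  91.6685,   0.1017,  54.023 ,
        -4.5724]), 'dq': array([ 0.103 , -0.0286, -0.0766, -0.0979, -0.0606, -0.0756, -0.0166]), 'joint_efforts': array([  0.0032, -77.7   ,   1.5667, -25.8235,   0.0125,   0.0068,
         0.    ]), 'ee_pos': array([0.2085, 0.694 , 0.2386]), 'eef_rot': array([[-0.9577,  0.2877, -0.0002],
       [ 0.2877,  0.9577, -0.0011],
       [-0.0001, -0.0011, -1.    ]]), 'contact_force': array([ 0.1366,  0.1983, -0.7384]), 'wrist_torque': array([-0.0362, -0.0288, -0.0841]), 'width': 0.08522635160851885} 0.008
```

View pics/side0.png

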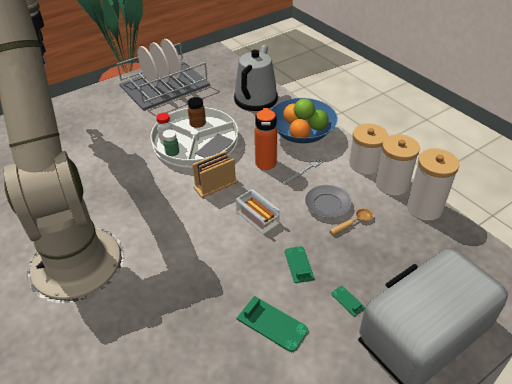

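View pics/top0.png

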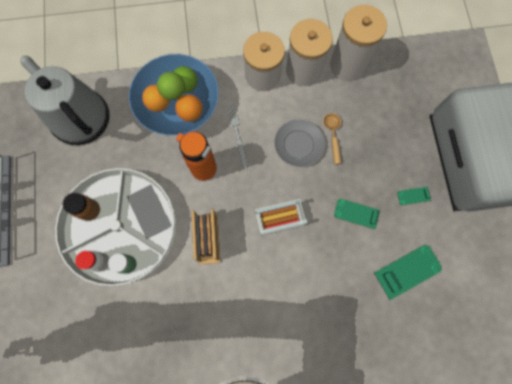

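View pics/wrist0.png

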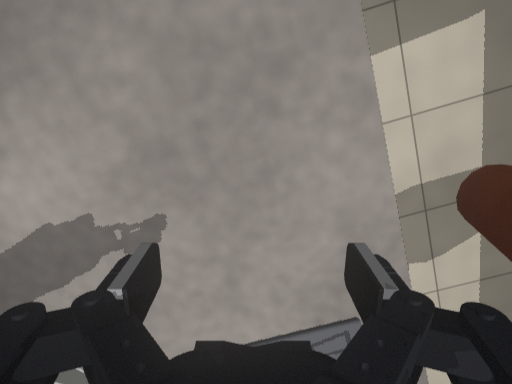

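Run:
```python
import cv2
t=cv2.imread("pics/top0.png");s=cv2.imread("pics/side0.png")
def c(im,x,y,w,h,k,n): cv2.imwrite("pics/"+n,cv2.resize(im[y:y+h,x:x+w],None,fx=k,fy=k,interpolation=cv2.INTER_CUBIC))
c(t,250,190,160,60,5,"c_top_box.png")
c(s,225,180,100,110,5,"c_side_box.png")
c(t,50,160,140,130,4.5,"c_top_tt.png")
```

```text
(no output)
```

View pics/c_top_box.png

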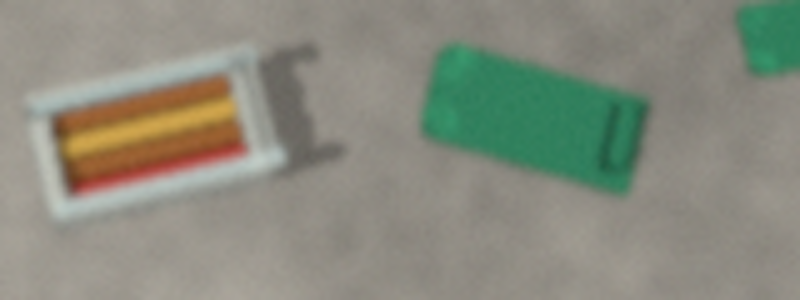

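View pics/c_side_box.png

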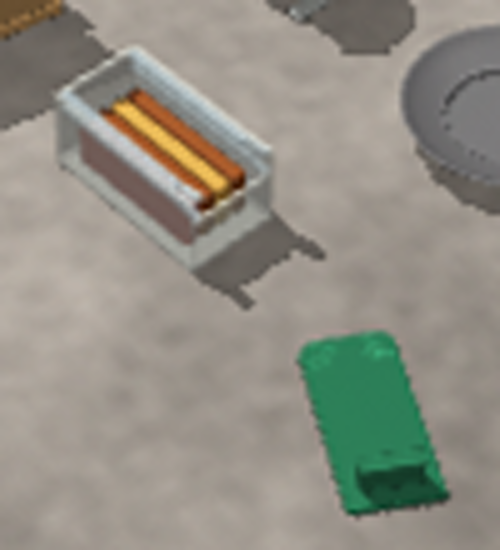

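View pics/c_top_tt.png

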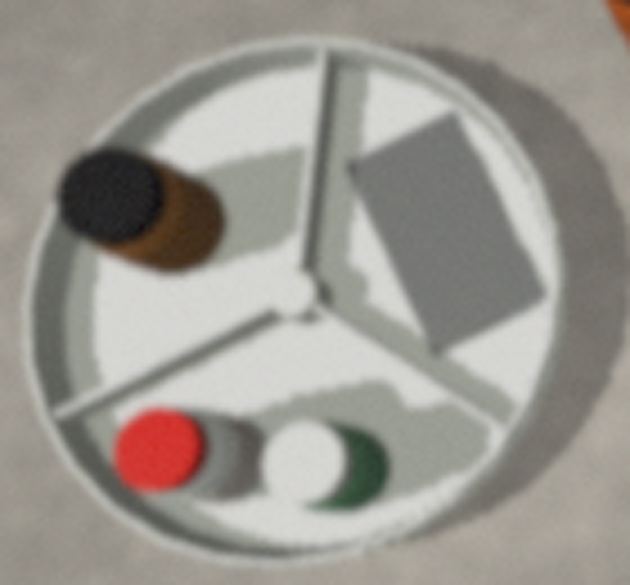

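```bash
cat > h.py <<'E'
import numpy as np,cv2
from scipy.optimize import least_squares
from rig import robot
np.set_printoptions(precision=4,suppress=True)
def cam(n,st=None):
    c=robot.calibration(n)
    if n!="wrist": return np.array(c["mtx"]),np.array(c["R"]),np.array(c["t"])
    T=np.eye(4);T[:3,:3]=st["eef_rot"];T[:3,3]=st["ee_pos"]
    W=np.linalg.inv(T@np.array(c["mount"])); return np.array(c["mtx"]),W[:3,:3],W[:3,3]
def proj(C,X):
    p=(C[0]@(C[1]@np.atleast_2d(X).T+C[2][:,None])).T; return p[:,:2]/p[:,2:]
def atz(C,uv,z):
    d=C[1].T@np.linalg.inv(C[0])@np.array([uv[0],uv[1],1.]); o=-C[1].T@C[2]
    return o+d*(z-o[2])/d[2]
def unc(pts,k,x,y): return (np.array(pts,float)+.5)/k-.5+np.array([x,y])
def place(p,L): # p=x,y,yaw(rad), z=0
    c,s=np.cos(p[2]),np.sin(p[2]); L=np.atleast_2d(L)
    return np.c_[p[0]+c*L[:,0]-s*L[:,1],p[1]+s*L[:,0]+c*L[:,1],L[:,2]]
def fit(obs,p0): # obs list of (C,local pts,pix)
    f=lambda p:np.concatenate([(proj(C,place(p,L))-uv).ravel() for C,L,uv in obs])
    r=least_squares(f,p0,x_scale=[.01,.01,.1]); print("pose",r.x[:2],np.degrees(r.x[2]),"res",np.round(r.fun.reshape(-1,2),1).tolist()); return r.x
E
python3 - <<'E'
from h import *
T=cam("top");S=cam("side")
bt=unc([(28,98),(58,222),(285,160)],5,250,190)
print([atz(T,u,.056) for u in bt])
p0=np.array([*atz(T,(281,217),.05)[:2],np.radians(-90)])
LB=[[.06,.032,.056],[.06,-.032,.056],[-.06,.032,.060],[-.06,-.032,.06]]
# facing +x local = world +y ; local +y = world -x
b1=unc([(58,222),(28,98),(285,160),(255,40)],5,250,190)
for yaw in(90,):
  p0[2]=np.radians(yaw)
  # local +y -> world -x -> image down
  fit([(T,np.array(LB),b1)],p0)
b2=unc([(58,95),(137,47)],5,225,180)
b3=unc([(192,268),(58,160)],5,225,180)
fit([(S,np.array([[.06,.032,.056],[.06,-.032,.056],[-.06,.032,0],[.06,.032,0]]),np.r_[b2,b3])],p0)
fit([(T,np.array(LB),b1),(S,np.array([[.06,.032,.056],[.06,-.032,.056],[-.06,.032,0],[.06,.032,0]]),np.r_[b2,b3])],p0)
# lid: trailing corners and side-edge
LL=np.array([[-.0575,-.0275,.004],[-.0575,.0275,.004],[.0575,0,.004],[-.0575+.005,-.018,.022],[-.0575+.005,.018,.022]])
l=unc([(650,98),(629,196),(428,88)],5,250,190)
p0=np.array([*atz(T,(357,213),0)[:2],np.radians(75)])
fit([(T,LL[:3],l)],p0)
l2=unc([(448,497),(348,516),(345,338)],5,225,180)
fit([(S,np.array([[-.0575,-.0275,.002],[-.0575,.0275,.0],[.0575,0,.004]]),l2)],p0)
P=np.array([[.036,.064,.02],[.036,-.064,.02],[-.036,-.064,.02],[-.036,.064,.02]])
pp=unc([(455,112),(545,296),(435,355),(348,165)],4.5,50,160)
fit([(T,P,pp)],np.array([*atz(T,(150,212),.02)[:2],np.radians(-70)]))
for n,uv,z in[("hub",(116,225),.048)]: print(n,atz(T,uv,z))
for n,uv,z in[("flask",(193,145),.196),("coaA",(203,208),.104),("coaB",(207,262),.104),("coaC",(214,210),.104),("coaD",(219,262),.104),("fork1",(237,122),.0),("fork2",(244,167),.0),("bowl",(186,133),.05),("amber",(75,204),.095),("red",(86,260),.105),("green",(118,263),.08)]: print(n,atz(T,uv,z))
E
```

```text
[array([ 0.5228, -0.0945,  0.056 ]), array([ 0.4586, -0.1012,  0.056 ]), array([ 0.4749, -0.2183,  0.056 ])]
pose [ 0.4982 -0.1564] 96.85399180722355 res [[-0.2, -0.2], [-0.6, 0.1], [0.9, 0.2], [-0.1, -0.1]]
pose [ 0.4999 -0.1574] 96.25441567825872 res [[-0.6, -0.2], [0.1, -0.8], [0.3, 0.8], [0.2, 0.1]]
pose [ 0.4989 -0.1568] 96.55883995708173 res [[-0.2, -0.7], [-0.4, -0.4], [1.0, -0.0], [0.1, -0.3], [-1.0, -0.1], [-0.4, -0.8], [0.1, 0.8], [-0.2, 0.2]]
pose [ 0.4878 -0.3611] 66.6395807773539 res [[0.0, -0.1], [-0.0, 0.1], [0.0, 0.0]]
pose [ 0.4888 -0.3635] 65.55395870214555 res [[0.2, 0.1], [-0.2, 0.2], [-0.0, -0.3]]
pose [0.5612 0.1818] -69.44620036931515 res [[0.2, -0.8], [0.8, 0.5], [-0.1, 0.4], [-0.9, -0.2]]
hub [0.5293 0.2587 0.048 ]
flask [0.6593 0.0288 0.196 ]
coaA [0.5327 0.0308 0.104 ]
coaB [0.4042 0.0342 0.104 ]
coaC [0.5245 0.0051 0.104 ]
coaD [0.4006 0.0065 0.104 ]
fork1 [ 0.7882 -0.0776  0.    ]
fork2 [ 0.6543 -0.0809  0.    ]
bowl [0.7524 0.0613 0.05  ]
amber [0.5845 0.339  0.095 ]
red [0.4449 0.3126 0.105 ]
green [0.4309 0.2476 0.08  ]
```

```bash
cat >> h.py <<'E'
from scipy.spatial.transform import Rotation as Ro
def Rdown(h):
    h=np.radians(h);c,s=np.cos(h),np.sin(h)
    return np.array([[-s,c,0],[c,s,0],[0,0,-1.]])  # cols x,y,z ; y heading h
def rows(wps,st=None):
    st=st or robot.state(); R=st["eef_rot"];p=st["ee_pos"]
    for (x,y,z,h) in wps:
        d=R.T@(np.array([x,y,z])-p)*1000; r=Ro.from_matrix(R.T@Rdown(h)).as_rotvec(degrees=True)
        print(",".join(f"{v:.1f}" for v in np.r_[d,r]))
    print(proj.__name__ and "")
def show():
    s=robot.state();R=s["eef_rot"];print("t",s["clock"],"p",s["ee_pos"],"head",np.degrees(np.arctan2(R[1,1],R[0,1])),"z",R[:,2],"F",s["contact_force"],"w",s["width"],"q7",s["qpos"][6]);return s
E
python3 - <<'E'
from h import *
n=22
az=np.linspace(73.3,-30,n+1)[1:];r=np.linspace(.725,.52,n+1)[1:];h=np.linspace(73.3,-95,n+1)[1:]
z=np.r_[np.linspace(.25,.3,5),[.3]*(n-8),[.28,.25,.22]]
rows([(a*np.cos(np.radians(b)),a*np.sin(np.radians(b)),c,d) for a,b,c,d in zip(r,az,z,h)])
E
```

```text
-58.3,-11.4,-11.3,-0.1,0.0,7.6
-115.0,-27.8,-23.8,-0.1,0.0,15.3
-169.4,-48.6,-36.3,-0.1,0.0,22.9
-221.2,-73.6,-48.7,-0.1,0.0,30.6
-270.1,-102.4,-61.2,-0.1,0.0,38.2
-315.7,-134.8,-61.2,-0.1,0.0,45.9
-357.9,-170.5,-61.1,-0.1,0.0,53.5
-396.4,-209.0,-61.1,-0.1,0.0,61.2
-431.0,-250.1,-61.0,-0.1,0.0,68.8
-461.6,-293.3,-61.0,-0.1,0.0,76.5
-488.0,-338.4,-60.9,-0.0,0.1,84.1
-510.3,-384.8,-60.9,-0.0,0.1,91.8
-528.2,-432.2,-60.8,-0.0,0.1,99.4
-541.9,-480.3,-60.8,-0.0,0.1,107.1
-551.3,-528.6,-60.7,-0.0,0.1,114.7
-556.5,-576.8,-60.7,-0.0,0.1,122.4
-557.6,-624.5,-60.6,-0.0,0.1,130.0
-554.7,-671.3,-60.6,-0.0,0.1,137.7
-547.9,-717.1,-60.5,-0.0,0.1,145.3
-537.4,-761.3,-40.5,-0.0,0.1,153.0
-523.4,-803.7,-10.4,-0.0,0.1,160.6
-506.1,-844.1,19.6,-0.0,0.1,168.3
```

```bash
python3 -m crank '[-48,-10,-11,0,0,7, -95,-22,-24,0,0,14, -140,-38,-36,0,0,21, -190,-58,-48,0,0,28, -235,-82,-61,0,0,35, -278,-108,-61,0,0,42, -316,-135,-61,0,0,48, -355,-168,-61,0,0,55, -390,-202,-61,0,0,62, -420,-237,-61,0,0,69, -448,-274,-61,0,0,75, -470,-310,-61,0,0,80]' 90
python3 - <<'E'
from h import *
st=show()
n=16
p=st["ee_pos"]
a0=np.degrees(np.arctan2(p[1],p[0]));r0=np.hypot(p[0],p[1]);h0=-7
az=np.linspace(a0,-30,n+1)[1:];r=np.linspace(r0,.52,n+1)[1:];h=np.linspace(h0,-95,n+1)[1:]
z=np.r_[[.3]*(n-4),.285,.265,.24,.22]
rows([(a*np.cos(np.radians(b)),a*np.sin(np.radians(b)),c,d) for a,b,c,d in zip(r,az,z,h)])
E
```

```text
clock: 1.35
ee_pos: [0.5703, 0.2595, 0.2999]
eef_rot: [[0.122, 0.992, 0.0], [0.992, -0.122, -0.002], [-0.002, 0.0, -1.0]]
contact_force: [1.1, 0.3, 0.5]
width: 0.0553
t 1.35 p [0.5703 0.2595 0.2999] head -7.028631790378333 z [ 0.     -0.0017 -1.    ] F [1.0654 0.3286 0.4731] w 0.05532708076014909 q7 -24.09407833493496
-35.4,12.6,-0.0,0.0,0.1,5.5
-71.2,22.9,0.1,0.0,0.1,11.0
-107.2,30.9,0.1,0.0,0.1,16.5
-143.2,36.7,0.2,0.0,0.1,22.0
-179.0,40.1,0.2,0.0,0.1,27.5
-214.7,41.4,0.3,0.0,0.1,33.0
-250.0,40.5,0.4,0.0,0.1,38.5
-284.7,37.4,0.4,0.0,0.1,44.0
-318.8,32.3,0.5,0.1,0.1,49.5
-352.2,25.1,0.5,0.1,0.1,55.0
-384.7,16.0,0.6,0.1,0.1,60.5
-416.2,5.1,0.6,0.1,0.1,66.0
-446.5,-7.7,15.7,0.1,0.1,71.5
-475.7,-22.1,35.7,0.1,0.1,77.0
-503.6,-38.1,60.8,0.1,0.1,82.5
-530.1,-55.6,80.8,0.1,0.1,88.0
```

```bash
python3 -m crank '[-46,16,0,0,0,7.3, -93,28,0,0,0,14.6, -140,36,0,0,0,22, -187,40,0,0,0,29, -234,41,0,0,0,36, -280,38,0,0,0,43, -325,31,0,0,0,50, -369,20,0,0,0,58, -411,7,0,0,0,66, -452,-10,20,0,0,74, -492,-32,45,0,0,81, -528,-55,80,0,0,88]' >/dev/null;  python3 -m crank '[0,0,0,0,0,0,0,0,0,0,0,0]'
python3 - <<'E'
from h import *
import json
st=show()
im=robot.grab_frame("wrist");cv2.imwrite("pics/w1.png",im)
np.savez("w1.npz",**{k:st[k] for k in("eef_rot","ee_pos")})
E
```

```text
clock: 2.75
ee_pos: [0.4533, -0.2561, 0.225]
eef_rot: [[0.996, -0.095, 0.001], [-0.095, -0.996, -0.003], [0.001, 0.003, -1.0]]
contact_force: [0.5, 0.3, 0.5]
width: 0.0554
t 2.75 p [ 0.4533 -0.2561  0.225 ] head -95.42356732126579 z [ 0.0008 -0.0027 -1.    ] F [0.4612 0.2819 0.5201] w 0.05536241977195384 q7 -39.18073357070929
```

View pics/w1.png

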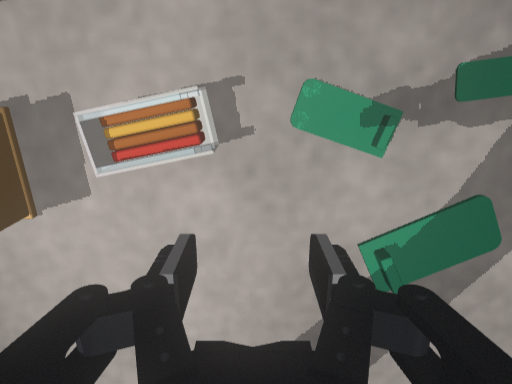

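Box left (75–215, 87–175), lid (291–402, 79–157), grip bar near (382,130). Now a finer reading.

Run:
```python
import cv2
t=cv2.imread("pics/w1.png")
def c(im,x,y,w,h,k,n): cv2.imwrite("pics/"+n,cv2.resize(im[y:y+h,x:x+w],None,fx=k,fy=k,interpolation=cv2.INTER_CUBIC))
c(t,65,75,160,110,5,"w1box.png")
c(t,280,70,130,95,6,"w1lid.png")
```

```text
(no output)
```

View pics/w1box.png

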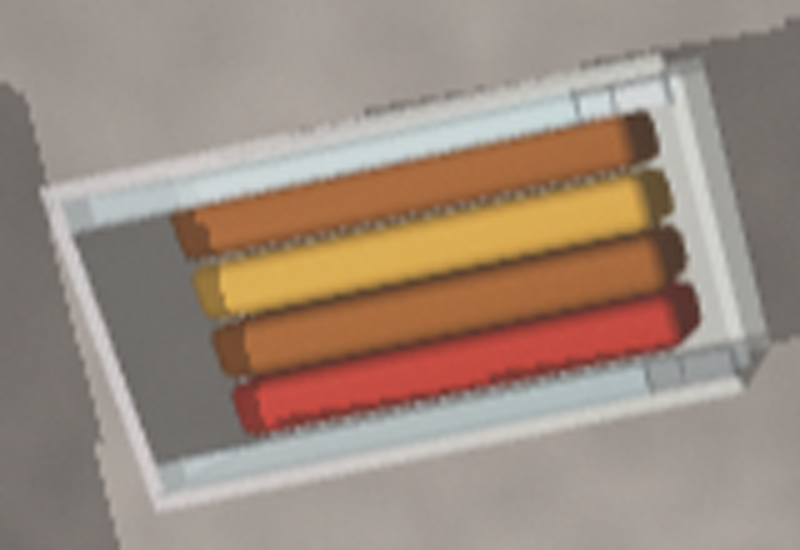

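View pics/w1lid.png

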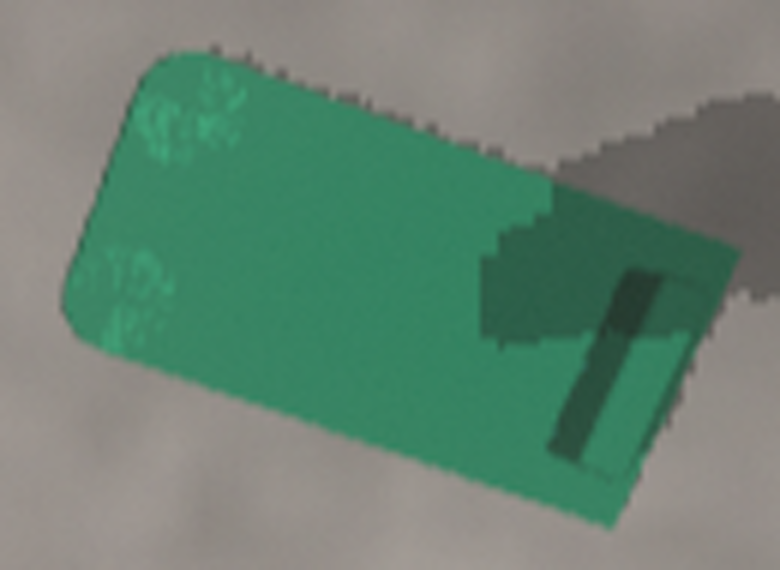

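Run:
```python
from h import *
W=cam("wrist",np.load("w1.npz"))
LB=np.array([[.06,-.032,.056],[.06,.032,.056],[-.06,.032,.06],[-.06,-.032,.06]])
b=unc([(42,188),(158,510),(742,388),(660,55)],5,65,75)
B=fit([(W,LB,b)],np.array([.499,-.157,np.radians(96.5)]))
def X(a,b,c,d):
    a,b,c,d=[np.array([*v,1.]) for v in(a,b,c,d)];p=np.cross(np.cross(a,b),np.cross(c,d));return p[:2]/p[2]
c1=X((740,252),(250,68),(135,105),(68,275));c2=X((612,528),(105,350),(135,105),(68,275))
print(c1,c2)
LL=np.array([[-.0575,-.0275,.004],[-.0575,.0275,.004],[.0575,-.0275,.004],[.0575,.0275,.004]])
L=fit([(W,LL,unc([(740,252),(612,528),c1,c2],6,280,70))],np.array([.488,-.362,np.radians(66)]))
g=place(L,[-.043,0,.013])[0];print("grip",g)
print("bar top pred",(proj(W,place(L,[[-.038,-.018,.022],[-.038,.018,.022],[-.048,.018,.022],[-.048,-.018,.022]]))-[280,70]+.5)*6)
```

```text
pose [ 0.4983 -0.1567] 96.25549924036717 res [[-0.1, -0.1], [0.2, 0.0], [0.2, 1.1], [-0.3, -0.8]]
[162.5278  35.1533] [ 46.5314 329.4726]
pose [ 0.4881 -0.3623] 65.47111005974932 res [[0.4, -0.1], [-0.3, 0.3], [-0.4, -0.3], [0.4, 0.2]]
grip [ 0.4703 -0.4014  0.013 ]
bar top pred [[664.7632 273.6857]
 [575.0463 467.1434]
 [625.3173 485.1472]
 [716.2761 292.8031]]
```

Run:
```python
from h import *
rows([(.4703,-.4014,.225,-114.5),(.4703,-.4014,.06,-114.5),(.4703,-.4014,.0145,-114.5)])
```

```text
29.1,143.9,1.0,0.1,-0.2,19.2
28.7,143.5,166.0,0.1,-0.2,19.2
28.6,143.4,211.5,0.1,-0.2,19.2
```

```bash
python3 -m crank '[10,45,30,0,-0.1,7, 20,90,60,0,-0.1,14, 29,130,90,0.1,-0.2,19.2, 29,143.5,120,0.1,-0.2,19.2, 28.7,143.5,150,0.1,-0.2,19.2, 28.7,143.5,166,0.1,-0.2,19.2, 28.7,143.5,166,0.1,-0.2,19.2]' 170
python3 - <<'E'
from h import *
show();rows([(.4703,-.4014,.0145,-114.5)])
cv2.imwrite("pics/w2.png",robot.grab_frame("wrist"))
E
```

```text
clock: 3.5
ee_pos: [0.4711, -0.3994, 0.0585]
eef_rot: [[0.911, -0.412, -0.002], [-0.412, -0.911, 0.002], [-0.003, -0.001, -1.0]]
contact_force: [-0.5, 0.1, 0.5]
width: 0.0285
t 3.5 p [ 0.4711 -0.3994  0.0585] head -114.30432811706822 z [-0.0021  0.0023 -1.    ] F [-0.5359  0.1148  0.5311] w 0.028515540059610982 q7 -33.146468463521714
0.2,2.2,44.0,-0.1,0.2,0.2
```

View pics/w2.png

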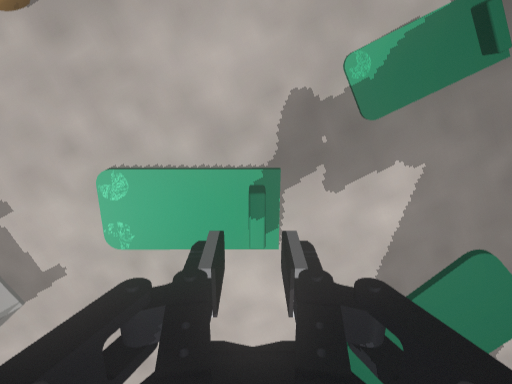

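```bash
python3 -m crank '[0,2,22,0,0.2,0.2, 0,2.2,40,-0.1,0.2,0.2, 0.2,2.2,44,-0.1,0.2,0.2, 0.2,2.2,44,-0.1,0.2,0.2]'
python3 - <<'E'
from h import *
show();cv2.imwrite("pics/w3.png",robot.grab_frame("wrist"))
E
```

```text
clock: 3.95
ee_pos: [0.4715, -0.4019, 0.0172]
eef_rot: [[0.91, -0.414, 0.003], [-0.414, -0.91, -0.002], [0.004, 0.001, -1.0]]
contact_force: [0.1, 0.6, -0.2]
width: 0.0288
t 3.95 p [ 0.4715 -0.4019  0.0172] head -114.45918077138292 z [ 0.0028 -0.0025 -1.    ] F [ 0.1144  0.6149 -0.2365] w 0.02876837144713574 q7 -30.02427978185675
```

View pics/w3.png

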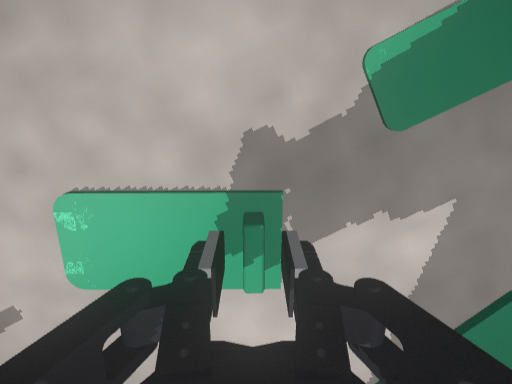

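```bash
python3 -m crank '[0,0,2.5,0,-0.1,0, 0,0,3,0,-0.1,0, 0,0,3,0,-0.1,0]' ; python3 -m crank '[0,0,0,0,0,0,0,0,0,0,0,0,0,0,0,0,0,0,0,0,0,0,0,0,0,0,0,0,0,0,0,0,0,0,0,0]' 255;python3 -m crank '[0,0,-10,0,0,0,0,0,-25,0,0,0,0,0,-50,0,0,0,0,0,-65,0,0,0,0,0,-65,0,0,0,0,0,-65,0,0,0]'
python3 - <<'E'
from h import *
st=show();cv2.imwrite("pics/w4.png",robot.grab_frame("wrist"));cv2.imwrite("pics/s4.png",cv2.resize(robot.grab_frame("side")[180:330,180:360],None,fx=4,fy=4))
np.savez("w4.npz",**{k:st[k] for k in("eef_rot","ee_pos")})
E
```

```text
clock: 4.3
ee_pos: [0.4718, -0.4023, 0.015]
eef_rot: [[0.91, -0.414, 0.002], [-0.414, -0.91, -0.003], [0.003, 0.001, -1.0]]
contact_force: [-0.7, 0.5, 0.8]
width: 0.0286
clock: 4.9
ee_pos: [0.4719, -0.4025, 0.0155]
eef_rot: [[0.91, -0.414, 0.003], [-0.414, -0.91, -0.003], [0.004, 0.001, -1.0]]
contact_force: [-0.6, 1.0, 5.0]
width: 0.0088
clock: 5.5
ee_pos: [0.4721, -0.402, 0.0808]
eef_rot: [[0.91, -0.414, 0.003], [-0.414, -0.91, -0.003], [0.004, 0.001, -1.0]]
contact_force: [0.2, 0.2, -0.7]
width: 0.0083
t 5.5 p [ 0.4721 -0.402   0.0808] head -114.43555839025792 z [ 0.0035 -0.0029 -1.    ] F [ 0.2131  0.1696 -0.6613] w 0.008311665864281793 q7 -34.38935537680399
```

View pics/w4.png

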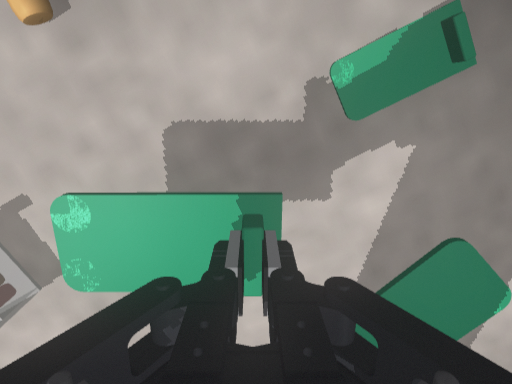

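View pics/s4.png

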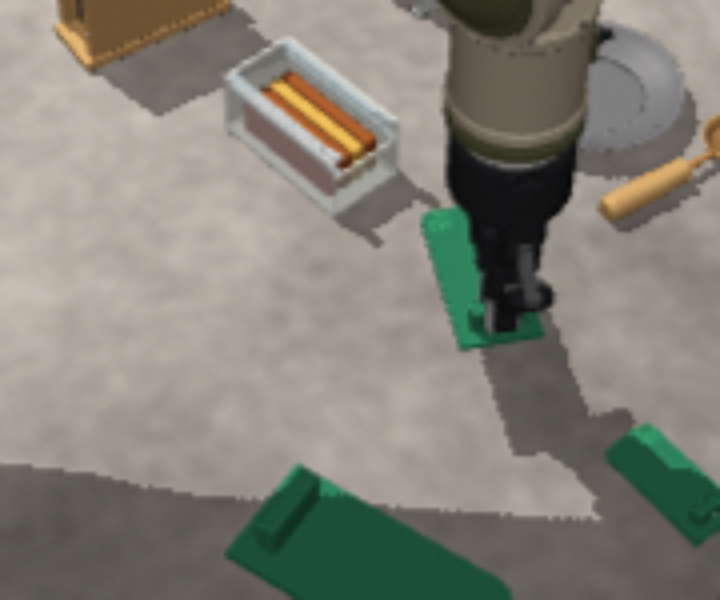

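Run:
```python
import cv2
t=cv2.imread("pics/w4.png")
def c(im,x,y,w,h,k,n): cv2.imwrite("pics/"+n,cv2.resize(im[y:y+h,x:x+w],None,fx=k,fy=k,interpolation=cv2.INTER_CUBIC))
c(t,40,180,260,125,3,"w4lid.png")
```

```text
(no output)
```

View pics/w4lid.png

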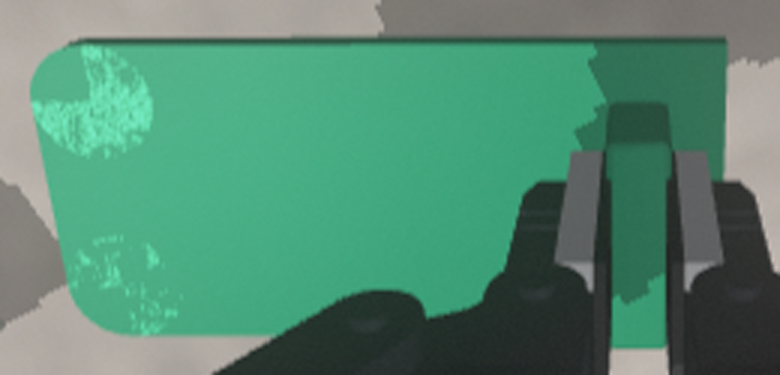

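```bash
cat >> h.py <<'E'
def lidmodel(q):  # q: tool-frame pose of lid: pos(3 m), rotvec(3) relative to nominal (lid x = -tool y, lid y = +-, z=-tool z)
    N=np.array([[0,-1,0],[-1,0,0],[0,0,-1.]]).T
    return Ro.from_rotvec(q[3:]).as_matrix()@N,np.array(q[:3])
def toolcam():
    c=robot.calibration("wrist");M=np.linalg.inv(np.array(c["mount"]));return np.array(c["mtx"]),M[:3,:3],M[:3,3]
E
python3 - <<'E'
from h import *
C=toolcam()
def pr(q,L):
    R,t=lidmodel(q);return proj(C,np.atleast_2d(L)@R.T+t)
q0=np.r_[0,-.043,.0145,0,0,0]
pt=np.array([[.0575,-.0275,.004],[-.0575,-.0275,.004],[-.0575,.0275,.004],[.0575,.0275,.004],[-.038,-.018,.022],[-.048,-.018,.022],[-.038,.018,.022],[-.048,.018,.022],[-.043,.0275,.004]])
print(((pr(q0,pt)-[40,180]+.5)*3).round(0).tolist())
up=unc([(85,45),(727,42)],3,40,180)
lo=unc([(140,336),(270,335),(640,347)],3,40,180)
le=unc([(33,110),(68,285)],3,40,180)
tr=unc([(727,100),(725,150)],3,40,180)
bt=unc([(609,103),(669,103)],3,40,180)
def dl(p,a,b):
    n=np.array([-(b-a)[1],(b-a)[0]]);n/=np.linalg.norm(n);return (p-a)@n
def f(q,use=True):
    p=pr(q,pt)
    r=np.r_[dl(up,p[0],p[1]),dl(lo[:3 if use else 2],p[2],p[3]),dl(le,p[0],p[3]),dl(tr,p[1],p[2])]
    r=np.r_[r,(bt-p[4:6]).ravel()]
    return r
for use in(True,False):
    g=lambda q:np.r_[f(q,use),(q[:3]-q0[:3])/.003*.3,(q[3:])/np.radians(3)*.3]
    r=least_squares(g,q0,x_scale=[.01]*3+[.1]*3)
    print(r.x[:3]*1000,np.degrees(r.x[3:]),f(r.x,use).round(1),r.cost)
    print(((pr(r.x,pt)-[40,180]+.5)*3).round(0).tolist())
E
```

```text
[[20.0, 35.0], [732.0, 35.0], [723.0, 328.0], [79.0, 328.0], [608.0, 134.0], [676.0, 134.0], [610.0, 345.0], [673.0, 345.0], [641.0, 328.0]]
[ -1.6449 -43.3693  15.6082] [ 0.1635 -9.0448 -0.3854] [ 3.7  4.2  2.4  2.5 -2.4  3.9 -2.1 -1.  -0.5  1.3 -2.6 -0.9 -2.5] 42.94263856719527
[[38.0, 35.0], [725.0, 30.0], [723.0, 340.0], [68.0, 344.0], [606.0, 111.0], [672.0, 111.0], [608.0, 337.0], [673.0, 337.0], [640.0, 340.0]]
[ -1.8795 -43.5642  17.3571] [ 1.976  -6.8283 -0.5775] [ 2.5  5.4  1.9  1.   2.9 -1.2 -1.9 -1.3  0.3 -2.7 -1.5 -2.2] 35.07277746637504
[[33.0, 39.0], [722.0, 26.0], [721.0, 326.0], [72.0, 344.0], [609.0, 112.0], [674.0, 110.0], [613.0, 330.0], [675.0, 328.0], [641.0, 328.0]]
```

Run:
```python
from h import *
C=toolcam()
def pr(q,L):
    R,t=lidmodel(q);return proj(C,np.atleast_2d(L)@R.T+t)
q0=np.r_[0,-.043,.0145,0,0,0]
pt=np.array([[.0575,-.0275,.004],[-.0575,-.0275,.004],[-.0575,.0275,.004],[.0575,.0275,.004],[-.038,-.018,.022],[-.048,-.018,.022],[-.038,.018,.022],[-.048,.018,.022],[-.038,-.018,.004],[-.048,-.018,.004]])
up=unc([(85,45),(727,42)],3,40,180)
lo=unc([(140,336),(270,335)],3,40,180)
le=unc([(33,110),(68,285)],3,40,180)
tr=unc([(727,100),(725,150)],3,40,180)
bt=unc([(607,143),(672,143)],3,40,180);bb=unc([(609,103),(669,103)],3,40,180);bn=unc([(640,347)],3,40,180)
def dl(p,a,b):
    n=np.array([-(b-a)[1],(b-a)[0]]);n/=np.linalg.norm(n);return (p-a)@n
def f(q):
    p=pr(q,pt)
    return np.r_[dl(up,p[0],p[1]),dl(lo,p[2],p[3]),dl(le,p[0],p[3]),dl(tr,p[1],p[2]),(bt-p[4:6]).ravel(),(bb-p[8:]).ravel(),dl(bn,p[6],p[7])]
r=least_squares(f,q0,x_scale=[.01]*3+[.1]*3)
print(r.x[:3]*1000,np.degrees(r.x[3:]),f(r.x).round(1),r.cost)
print(((pr(r.x,pt)-[40,180]+.5)*3).round(0).tolist())
J=np.linalg.inv(r.jac.T@r.jac)**1;print(np.sqrt(np.diag(J))*.3*np.r_[[1000]*3,[57.3]*3])
```

```text
[ -2.3631 -43.5248  15.7899] [ 0.8911 -0.2437  0.2471] [-0.1 -1.   0.   0.1  0.3 -0.  -0.6 -0.5 -0.1 -0.2 -0.7 -0.1  0.   1.3
  0.1  1.3 -1. ] 3.4583789030595966
[[22.0, 46.0], [728.0, 46.0], [718.0, 333.0], [78.0, 337.0], [608.0, 144.0], [675.0, 144.0], [609.0, 351.0], [671.0, 350.0], [609.0, 100.0], [669.0, 99.0]]
[0.1356 0.0681 0.2308 0.1862 0.2333 0.1074]
```

```bash
cat >> h.py <<'E'
LID_T=np.array([-.0022,-.0435,.0158])
def tcp_for_lid(B,xl,zl,yawoff=0.25,yl=0.0):
    """B=box x,y,yaw rad; lid origin at box-local (xl,yl), underside height zl"""
    w=place(B,[xl,yl,zl])[0]; h=np.degrees(B[2])-180+yawoff
    t=w-Rdown(h)@LID_T
    return (*t,h)
E
python3 - <<'E'
from h import *
B=np.array([.4985,-.1567,np.radians(96.3)])
t=tcp_for_lid(B,-.1345,.056);print(t);rows([t,tcp_for_lid(B,-.1345,.0475)])
E
```

```text
(np.float64(0.5204069595694623), np.float64(-0.3333528559807084), np.float64(0.0718), np.float64(-83.45))
16.1,-82.5,8.0,0.1,-0.1,-31.0
16.1,-82.5,16.5,0.1,-0.1,-31.0
```

```bash
python3 -m crank '[0,-15,0,0,0,-7, 5,-35,0,0,0,-14, 10,-55,0,0,0,-21, 15,-75,4,0.1,-0.1,-28, 16,-82.5,8,0.1,-0.1,-31, 16,-82.5,13,0.1,-0.1,-31, 16,-82.5,13,0.1,-0.1,-31, 16,-82.5,13,0.1,-0.1,-31]'
python3 - <<'E'
from h import *
st=show();cv2.imwrite("pics/w5.png",robot.grab_frame("wrist"));cv2.imwrite("pics/s5.png",cv2.resize(robot.grab_frame("side")[180:300,210:330],None,fx=5,fy=5,interpolation=cv2.INTER_CUBIC));
cv2.imwrite("pics/t5.png",cv2.resize(robot.grab_frame("top")[180:260,240:400],None,fx=5,fy=5,interpolation=cv2.INTER_CUBIC))
np.savez("w5.npz",**{k:st[k] for k in("eef_rot","ee_pos")})
E
```

```text
clock: 6.4
ee_pos: [0.5195, -0.3341, 0.0665]
eef_rot: [[0.994, 0.111, -0.0], [0.111, -0.994, -0.0], [-0.0, 0.0, -1.0]]
contact_force: [0.2, 0.1, -1.4]
width: 0.0084
t 6.4 p [ 0.5195 -0.3341  0.0665] head -83.6027214845702 z [-0.0003 -0.0002 -1.    ] F [ 0.1856  0.053  -1.3815] w 0.008353268389902111 q7 -18.070838379898365
```

View pics/w5.png

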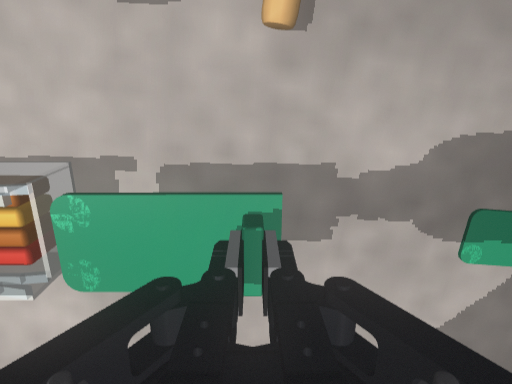

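View pics/s5.png

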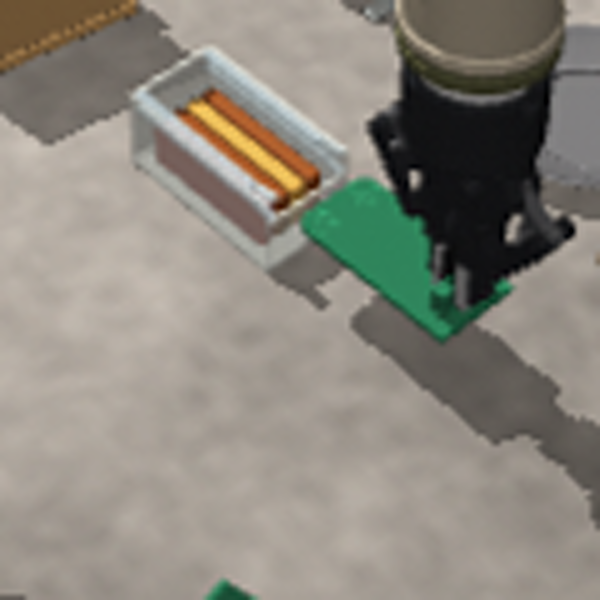

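View pics/t5.png

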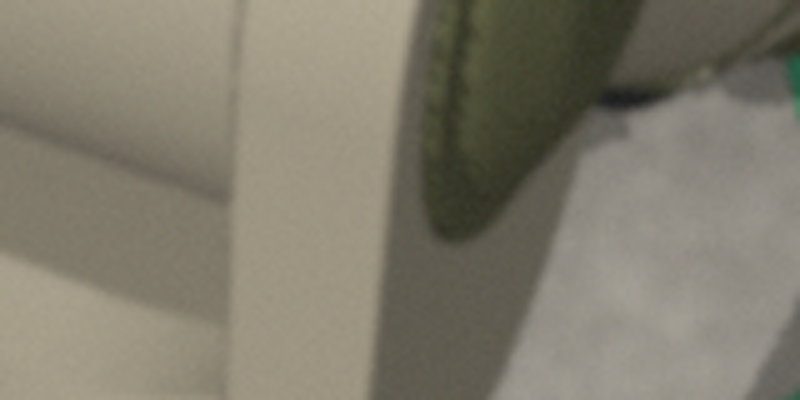

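Wrist view: lid (52–282, 193–294) level with the box mouth (open end at columns 35–75, rows 163–300). Enlarge the mouth.

Run:
```python
from h import *
t=cv2.imread("pics/w5.png")
B=np.array([.4985,-.1567,np.radians(96.3)])
W=cam("wrist",np.load("w5.npz"))
L=np.array([[-.06,-.032,.06],[-.06,.032,.06],[-.06,-.023,.06],[-.06,.023,.06],[-.044,-.023,.056],[-.044,.023,.056],[-.06,-.029,.046],[-.06,.029,.046]])
print((proj(W,place(B,L))-[0,150]+.5)*5)
cv2.imwrite("pics/w5c.png",cv2.resize(t[150:310,0:110],None,fx=3.7,fy=3.7,interpolation=cv2.INTER_CUBIC))
```

```text
[[   9.7934  190.7871]
 [ 150.2862  768.1155]
 [  31.6721  280.6937]
 [ 132.4765  694.9298]
 [-101.2919  266.0654]
 [   7.9453  672.1149]
 [ 119.6811  178.198 ]
 [ 227.7035  666.2714]]
```

View pics/w5c.png

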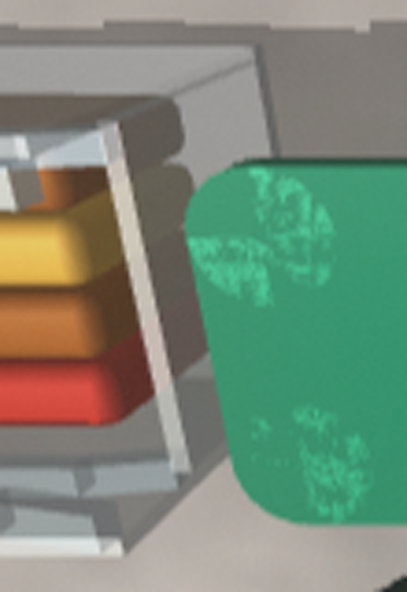

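Run:
```python
from h import *
t=cv2.imread("pics/w5.png")
W=cam("wrist",np.load("w5.npz"))
B=np.array([.4985,-.1567,np.radians(96.3)])
im=cv2.resize(t[150:310,0:110],None,fx=5,fy=5,interpolation=cv2.INTER_CUBIC)
def P(L): return ((proj(W,place(B,L))-[0,150]+.5)*5).round().astype(int)
def seg(a,b,c): p=P([a,b]);cv2.line(im,tuple(map(int,p[0])),tuple(map(int,p[1])),c,1)
for s in(-1,1):
    seg([-.06,s*.032,0],[-.06,s*.032,.056],(255,0,255))
    seg([-.06,s*.032,.056],[.0,s*.032,.056],(255,0,0))
    seg([-.06,s*.023,.056],[.0,s*.023,.056],(0,0,255))
    seg([-.06,s*.032,0],[0,s*.032,0],(0,255,255))
    seg([-.06,s*.032,.06],[-.06,s*.023,.06],(0,255,0))
seg([-.06,-.032,.039],[-.06,.032,.039],(0,0,0));seg([-.057,-.029,.039],[-.057,.029,.039],(0,0,0))
seg([-.06,-.032,0],[-.06,.032,0],(0,255,255))
cv2.imwrite("pics/w5o.png",im[:600])
cv2.imwrite("pics/w5o.png",cv2.resize(im,None,fx=.75,fy=.75,interpolation=cv2.INTER_AREA))
```

```text
(no output)
```

View pics/w5o.png

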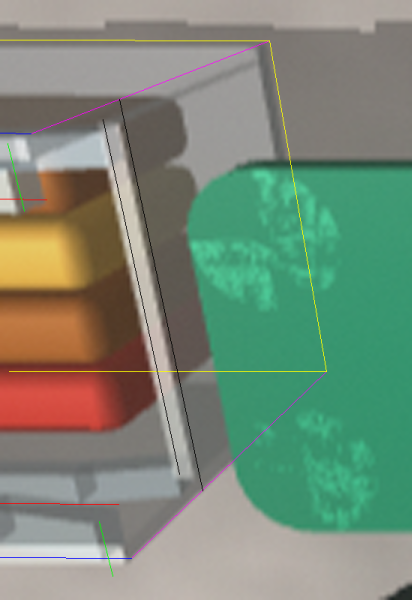

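Run:
```python
from h import *
B=np.array([.4984,-.1557,np.radians(96.3)])
rows([tcp_for_lid(B,x,.0475) for x in(-.134,-.134,-.126,-.119,-.113,-.107,-.101,-.095)])
```

```text
0.6,-2.1,3.6,0.0,-0.0,-0.1
0.6,-2.1,3.6,0.0,-0.0,-0.1
0.6,-10.1,3.6,0.0,-0.0,-0.1
0.6,-17.1,3.6,0.0,-0.0,-0.1
0.6,-23.1,3.6,0.0,-0.0,-0.1
0.6,-29.1,3.6,0.0,-0.0,-0.1
0.7,-35.1,3.6,0.0,-0.0,-0.1
0.7,-41.1,3.6,0.0,-0.0,-0.1
```

```bash
python3 -m crank '[0.6,-1,2,0,0,-0.1,0.6,-1,3.5,0,0,-0.1,0.6,-1,3.5,0,0,-0.1,0.6,-1,3.5,0,0,-0.1]'
python3 - <<'E'
from h import *
B=np.array([.4984,-.1557,np.radians(96.3)])
show();rows([tcp_for_lid(B,x,.0475) for x in(-.134,-.126,-.095)])
E
```

```text
clock: 6.95
ee_pos: [0.5204, -0.3329, 0.0634]
eef_rot: [[0.993, 0.114, 0.0], [0.114, -0.993, -0.0], [0.0, 0.0, -1.0]]
contact_force: [-0.6, -0.0, -1.1]
width: 0.0086
t 6.95 p [ 0.5204 -0.3329  0.0634] head -83.44688381142127 z [ 0.0004 -0.0003 -1.    ] F [-0.5949 -0.0386 -1.0907] w 0.008614357814628538 q7 -17.871907254781473
-0.0,-1.1,0.1,0.0,-0.0,0.0
0.0,-9.1,0.1,0.0,-0.0,0.0
0.2,-40.1,0.1,0.0,-0.0,0.0
```

```bash
python3 -m crank '[0,-5,0,0,0,0, 0,-10,0,0,0,0, 0,-14,0,0,0,0, 0,-18,0,0,0,0,0,-22,0,0,0,0,0,-22,0,0,0,0]'
python3 - <<'E'
from h import *
st=show();cv2.imwrite("pics/w6.png",robot.grab_frame("wrist"))
np.savez("w6.npz",**{k:st[k] for k in("eef_rot","ee_pos")})
cv2.imwrite("pics/s6.png",cv2.resize(robot.grab_frame("side")[180:300,210:330],None,fx=5,fy=5,interpolation=cv2.INTER_CUBIC));
E
```

```text
clock: 7.55
ee_pos: [0.5179, -0.3102, 0.0633]
eef_rot: [[0.993, 0.115, 0.0], [0.115, -0.993, 0.0], [0.0, -0.0, -1.0]]
contact_force: [-0.5, 0.7, -0.7]
width: 0.0084
t 7.55 p [ 0.5179 -0.3102  0.0633] head -83.40392787219648 z [ 0.0003  0.0002 -1.    ] F [-0.5475  0.6583 -0.6781] w 0.008356348860384588 q7 -18.638369299825168
```

View pics/w6.png

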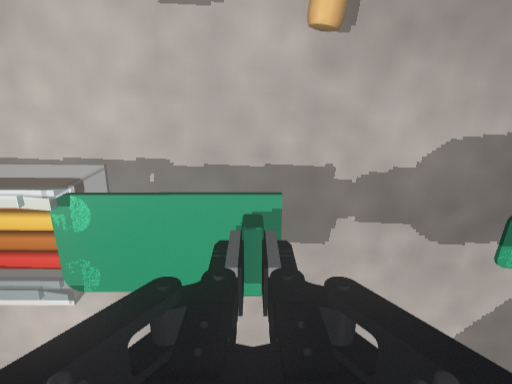

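View pics/s6.png

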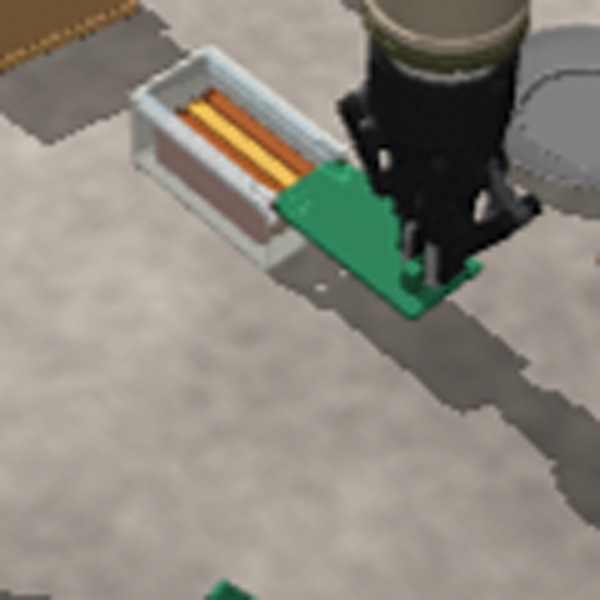

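Run:
```python
from h import *
t=cv2.imread("pics/w6.png")
cv2.imwrite("pics/w6c.png",cv2.resize(t[160:310,0:130],None,fx=4,fy=4,interpolation=cv2.INTER_CUBIC))
```

```text
(no output)
```

View pics/w6c.png

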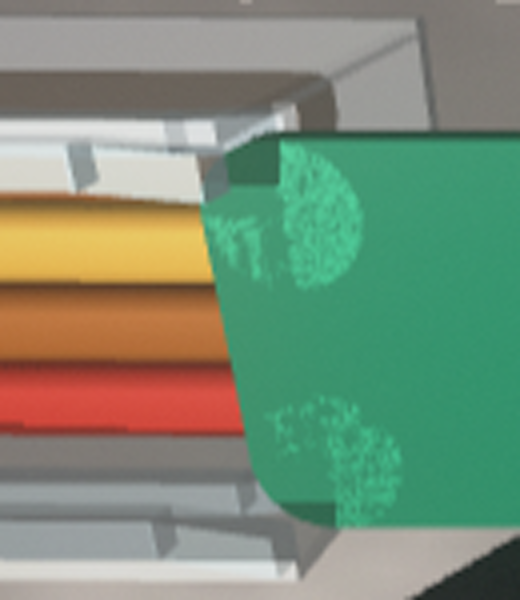

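```bash
python3 -m crank '[0,-4,0,0,0,0, 0,-8,0,0,0,0, 0,-12,0,0,0,0, 0,-16,0,0,0,0,0,-20,0,0,0,0,0,-24,0,0,0,0,0,-24,0,0,0,0]'
python3 - <<'E'
from h import *
B=np.array([.4984,-.1557,np.radians(96.3)])
show();rows([tcp_for_lid(B,-.0005,.047)])
E
```

```text
clock: 8.35
ee_pos: [0.5152, -0.2864, 0.0634]
eef_rot: [[0.993, 0.115, 0.0], [0.115, -0.993, 0.0], [0.0, 0.0, -1.0]]
contact_force: [0.6, -0.4, -0.6]
width: 0.0084
t 8.35 p [ 0.5152 -0.2864  0.0634] head -83.39707393233121 z [ 0.0004  0.     -1.    ] F [ 0.5755 -0.4036 -0.5777] w 0.00836781511593858 q7 -19.543010396246085
0.5,-87.8,0.6,0.0,-0.0,0.1
```

```bash
python3 -m crank '[0.1,-5,0.2,0,0,0, 0.1,-10,0.3,0,0,0, 0.2,-15,0.3,0,0,0, 0.2,-20,0.3,0,0,0,0.2,-25,0.3,0,0,0,0.2,-30,0.3,0,0,0,0.2,-35,0.3,0,0,0,0.2,-40,0.3,0,0,0,0.2,-40,0.3,0,0,0]'
python3 - <<'E'
from h import *
B=np.array([.4984,-.1557,np.radians(96.3)])
st=show();rows([tcp_for_lid(B,-.0005,.047)]);cv2.imwrite("pics/w7.png",robot.grab_frame("wrist"))
E
```

```text
clock: 9.25
ee_pos: [0.5107, -0.2457, 0.063]
eef_rot: [[0.993, 0.116, 0.0], [0.116, -0.993, 0.001], [0.0, -0.001, -1.0]]
contact_force: [-0.2, -0.0, -1.5]
width: 0.0084
t 9.25 p [ 0.5107 -0.2457  0.063 ] head -83.35416415064435 z [ 0.0001  0.0007 -1.    ] F [-0.1524 -0.0322 -1.4686] w 0.008413365133340055 q7 -21.23116219437431
0.3,-46.8,0.2,-0.0,-0.0,0.1
```

View pics/w7.png

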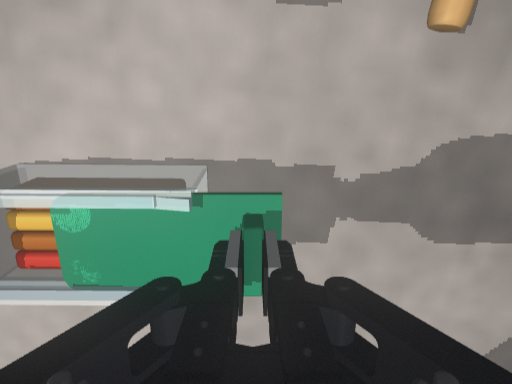

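```bash
python3 -m crank '[0.1,-5,0.1,0,0,0, 0.1,-10,0.2,0,0,0, 0.2,-15,0.2,0,0,0, 0.2,-20,0.2,0,0,0,0.2,-25,0.2,0,0,0,0.3,-30,0.2,0,0,0,0.3,-35,0.2,0,0,0,0.3,-40,0.2,0,0,0,0.3,-40,0.2,0,0,0]'
python3 - <<'E'
from h import *
B=np.array([.4984,-.1557,np.radians(96.3)])
st=show();rows([tcp_for_lid(B,-.0005,.047)]);cv2.imwrite("pics/w8.png",robot.grab_frame("wrist"))
E
```

```text
clock: 10.2
ee_pos: [0.5063, -0.2055, 0.0628]
eef_rot: [[0.993, 0.116, -0.0], [0.116, -0.993, 0.001], [0.0, -0.001, -1.0]]
contact_force: [-0.6, -0.1, -0.6]
width: 0.008
t 10.2 p [ 0.5063 -0.2055  0.0628] head -83.31715367294379 z [-0.0001  0.0009 -1.    ] F [-0.5922 -0.1179 -0.5911] w 0.007960959433864694 q7 -23.15064797212877
-0.0,-6.4,0.0,-0.1,-0.0,0.1
```

View pics/w8.png

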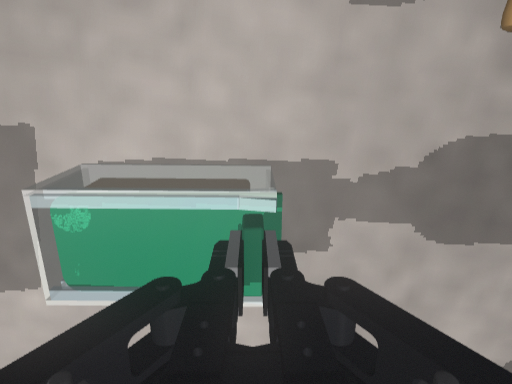

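```bash
python3 -m crank '[0,-1.5,0,0,0,0, 0,-3,0,0,0,0, 0,-4,0,0,0,0,0,-5,0,0,0,0,0,-5,0,0,0,0]'; python3 -m crank '[0,-0.7,0,0,0,0,0,-1.4,0,0,0,0,0,-1.4,0,0,0,0]';  python3 -m crank '[0,-0.7,0,0,0,0,0,-1.4,0,0,0,0,0,-1.4,0,0,0,0]'
```

```text
clock: 10.75
ee_pos: [0.5058, -0.2009, 0.0629]
eef_rot: [[0.993, 0.116, -0.0], [0.116, -0.993, 0.001], [0.0, -0.001, -1.0]]
contact_force: [-0.5, -0.2, -0.4]
width: 0.0084
clock: 11.05
ee_pos: [0.5058, -0.2002, 0.063]
eef_rot: [[0.993, 0.116, 0.001], [0.116, -0.993, -0.0], [0.0, 0.0, -1.0]]
contact_force: [-0.5, -2.9, -1.0]
width: 0.0084
clock: 11.35
ee_pos: [0.5057, -0.1991, 0.063]
eef_rot: [[0.993, 0.115, 0.001], [0.115, -0.993, -0.001], [0.001, 0.001, -1.0]]
contact_force: [-0.5, -3.5, -1.0]
width: 0.0088
```

```bash
python3 -m crank '[0,-0.8,0,0,0,0,0,-0.8,0,0,0,0,0,-0.8,0,0,0,0]'
python3 - <<'E'
from h import *
st=show();t=robot.grab_frame("wrist");cv2.imwrite("pics/w9.png",cv2.resize(t[155:315,10:300],None,fx=2.7,fy=2.7,interpolation=cv2.INTER_CUBIC))
E
```

```text
clock: 11.65
ee_pos: [0.5057, -0.1983, 0.0631]
eef_rot: [[0.993, 0.116, 0.001], [0.116, -0.993, -0.001], [0.001, 0.001, -1.0]]
contact_force: [0.4, -4.9, -0.6]
width: 0.0083
t 11.65 p [ 0.5057 -0.1983  0.0631] head -83.36325495329754 z [ 0.001  -0.0011 -1.    ] F [ 0.4446 -4.9142 -0.6116] w 0.008254990692178658 q7 -23.586135393826787
```

View pics/w9.png

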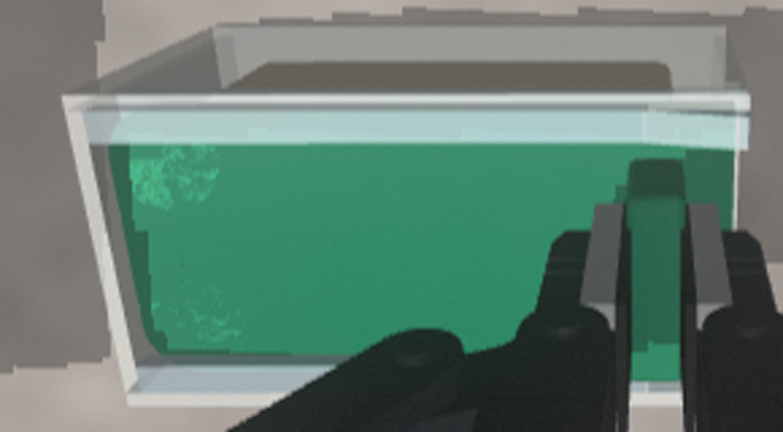

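Run:
```python
from h import *
st=robot.state();W=cam("wrist",st)
o=lambda pts:unc(pts,2.7,10,155)
B=fit([(W,np.array([[.06,-.032,.056],[.06,.032,.056]]),o([(63,96),(129,405)]))],np.array([.4984,-.153,np.radians(96.3)]))
B2=fit([(W,np.array([[.06,-.032,.056],[.06,.032,.056],[.06,-.032,0],[-.06,-.032,0]]),o([(63,96),(129,405),(215,25),(726,27)]))],B)
# lid leading edge of top when home, and trailing
for b in(B,B2):
  P=lambda L:(proj(W,place(b,L))-[10,155]+.5)*2.7
  print("home lead edge",P([[.057,-.02,.05],[.057,.02,.05]]).round(0).tolist(),"trail",P([[-.058,-.02,.05]]).round(0).tolist())
  print("tcp target",tcp_for_lid(b,-.0005,.047))
```

```text
pose [ 0.498  -0.1545] 96.59402952697523 res [[0.0, -0.1], [0.0, 0.1]]
pose [ 0.4978 -0.1544] 96.43048516548471 res [[-0.1, 0.1], [-0.4, 0.2], [1.4, -0.2], [-0.9, -0.3]]
home lead edge [[114.0, 148.0], [151.0, 335.0]] trail [[733.0, 148.0]]
tcp target (np.float64(0.5054471783384484), np.float64(-0.1978994375522002), np.float64(0.0628), np.float64(-83.15597047302477))
home lead edge [[114.0, 148.0], [150.0, 336.0]] trail [[733.0, 150.0]]
tcp target (np.float64(0.5050618410832589), np.float64(-0.19781328910170864), np.float64(0.0628), np.float64(-83.31951483451529))
```

```bash
python3 -m crank '[0,0.3,0,0,0,0,0,0.3,0,0,0,0,0,0.3,0,0,0,0,0,0.3,0,0,0,0,0,0.3,0,0,0,0]' 165; python3 -m crank '[0,0,-15,0,0,0,0,0,-40,0,0,0,0,0,-80,0,0,0,0,0,-120,0,0,0,0,0,-120,0,0,0]'
python3 - <<'E'
from h import *
st=show();cv2.imwrite("pics/w10.png",robot.grab_frame("wrist"))
np.savez("w10.npz",**{k:st[k] for k in("eef_rot","ee_pos")})
E
```

```text
clock: 12.2
ee_pos: [0.5057, -0.1984, 0.063]
eef_rot: [[0.993, 0.116, 0.001], [0.116, -0.993, -0.001], [0.001, 0.001, -1.0]]
contact_force: [-0.5, -0.3, 0.4]
width: 0.0303
clock: 12.7
ee_pos: [0.5073, -0.1994, 0.1871]
eef_rot: [[0.993, 0.115, 0.007], [0.115, -0.993, -0.002], [0.007, 0.003, -1.0]]
contact_force: [0.2, -0.6, 0.6]
width: 0.0301
t 12.7 p [ 0.5073 -0.1994  0.1871] head -83.37961439441844 z [ 0.0069 -0.0023 -1.    ] F [ 0.2136 -0.6065  0.6439] w 0.03011547876191438 q7 -33.124310437949134
```

View pics/w10.png

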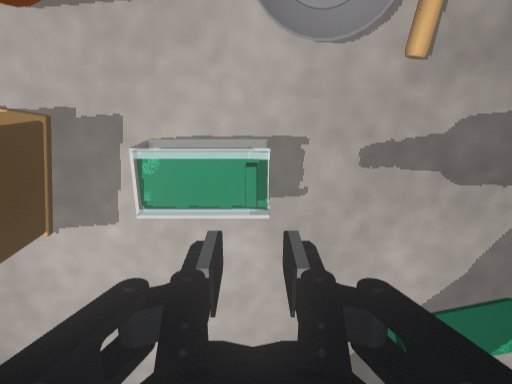

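Run:
```python
import cv2
t=cv2.imread("pics/w10.png")
cv2.imwrite("pics/w10c.png",cv2.resize(t[130:225,120:280],None,fx=5,fy=5,interpolation=cv2.INTER_CUBIC))
```

```text
(no output)
```

View pics/w10c.png

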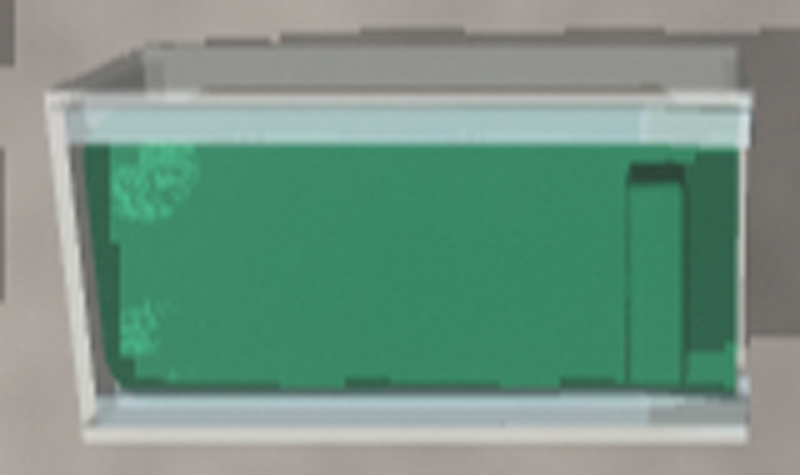

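Run:
```python
from h import *
W=cam("wrist",np.load("w10.npz"))
o=lambda p:unc(p,5,120,130)
L=np.array([[.06,-.032,.056],[.06,.032,.056],[-.06,-.032,.056],[-.06,.032,.056]])
pt=o([(46,92),(84,440),(750,93),(748,440)])
B=fit([(W,L,pt)],np.array([.498,-.1545,np.radians(96.4)]))
P=lambda L:((proj(W,place(B,L))-[120,130]+.5)*5).round(0).tolist()
print("bar top",P([[-.0385,-.018,.068],[-.0485,-.018,.068],[-.0385,.018,.068],[-.0485,.018,.068]]))
print("lead",P([[.057,-.015,.05],[.057,.015,.05]]),"trail",P([[-.058,0,.05]]))
rows([(*B[:2],.187,np.degrees(B[2])-90),(*B[:2],.10,np.degrees(B[2])-90)])
```

```text
pose [ 0.4984 -0.1547] 96.59139539737963 res [[-0.2, -0.2], [0.2, 0.3], [0.4, -0.3], [-0.4, 0.2]]
bar top [[625.0, 188.0], [686.0, 188.0], [626.0, 393.0], [685.0, 393.0]]
lead [[86.0, 182.0], [103.0, 343.0]] trail [[736.0, 263.0]]
-3.1,-44.5,-2.0,0.3,-0.1,-89.9
-3.5,-44.6,85.0,0.3,-0.1,-89.9
```

```bash
python3 -m crank '[0,-5,0,0,0,-8, 0,-10,0,0,0,-16, -1,-15,0,0,0,-24, -1,-20,0,0.1,0,-32, -2,-25,0,0.1,0,-40, -2,-30,0,0.1,0,-48, -3,-35,10,0.2,0,-56, -3,-40,25,0.2,0,-64, -3,-44,40,0.3,-0.1,-72, -3.5,-44.5,60,0.3,-0.1,-80, -3.5,-44.5,78,0.3,-0.1,-88, -3.5,-44.5,85,0.3,-0.1,-89.9]' 0 >/dev/null;python3 -m crank '[0,0,0,0,0,0,0,0,0,0,0,0]'
python3 - <<'E'
from h import *
st=show();cv2.imwrite("pics/w11.png",robot.grab_frame("wrist"))
rows([(.4984,-.1547,.10,6.5),(.4984,-.1547,.02,6.5)])
B=np.array([.4984,-.1547,np.radians(96.55)]);W=cam("wrist",st)
print(proj(W,place(B,[[.06,-.032,.056],[.06,.032,.056],[-.06,-.032,.056],[-.06,.032,.056]])).round(0).tolist())
E
```

```text
clock: 14.15
ee_pos: [0.4968, -0.1543, 0.0976]
eef_rot: [[-0.114, 0.993, -0.004], [0.993, 0.114, 0.002], [0.003, -0.004, -1.0]]
contact_force: [0.3, -0.4, 0.3]
width: 0.0857
t 14.15 p [ 0.4968 -0.1543  0.0976] head 6.568625717752457 z [-0.004   0.0024 -1.    ] F [ 0.2776 -0.3828  0.293 ] w 0.08566824746559028 q7 31.253450150612068
-0.5,1.2,-2.0,-0.2,-0.1,0.1
-0.7,1.5,78.0,-0.2,-0.1,0.1

[[314.0, 121.0], [198.0, 121.0], [304.0, 306.0], [207.0, 306.0]]
```

View pics/w11.png

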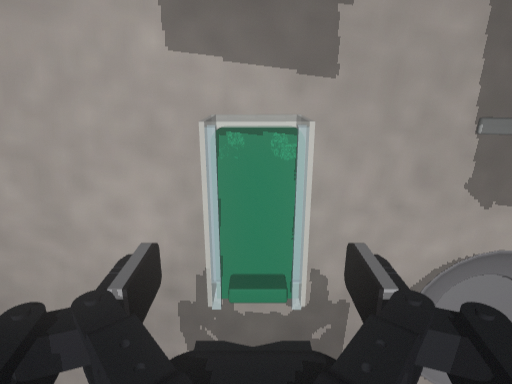

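```bash
python3 -m crank '[-0.5,1.3,20,-0.2,-0.1,0, -0.6,1.5,40,-0.2,-0.1,0, -0.7,1.7,60,-0.2,-0.1,0, -0.7,1.7,74,-0.2,-0.1,0,-0.7,1.7,78,-0.2,-0.1,0,-0.7,1.7,78,-0.2,-0.1,0,-0.7,1.7,78,-0.2,-0.1,0]'
python3 - <<'E'
from h import *
st=show();rows([(.4984,-.1547,.02,6.5)]);cv2.imwrite("pics/w12.png",robot.grab_frame("wrist"))
E
```

```text
clock: 14.9
ee_pos: [0.4991, -0.1548, 0.0208]
eef_rot: [[-0.114, 0.993, 0.002], [0.993, 0.114, 0.0], [0.0, 0.002, -1.0]]
contact_force: [-0.7, 0.0, 0.3]
width: 0.0854
t 14.9 p [ 0.4991 -0.1548  0.0208] head 6.572302375159175 z [ 0.0015  0.0003 -1.    ] F [-0.702   0.0202  0.2918] w 0.08535140615314016 q7 32.81251339899346
0.2,-0.6,0.8,0.1,-0.0,0.1
```

View pics/w12.png

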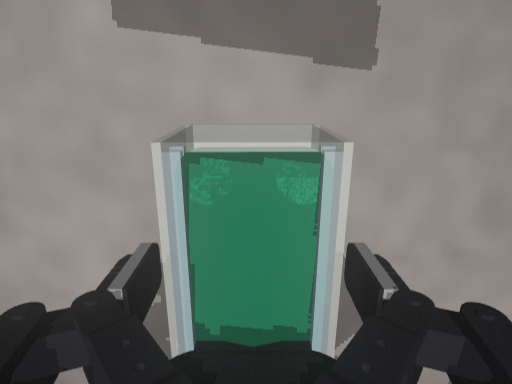

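```bash
python3 -m crank '[0,0,0,0,0,0,0,0,0,0,0,0,0,0,0,0,0,0,0,0,0,0,0,0,0,0,0,0,0,0,0,0,0,0,0,0,0,0,0,0,0,0]' 255;python3 -m crank '[0,0,-3,0,0,0,0,0,-10,0,0,0,0,0,-20,0,0,0,0,0,-30,0,0,0,0,0,-30,0,0,0,0,0,-30,0,0,0]'
python3 - <<'E'
from h import *
st=show();cv2.imwrite("pics/w13.png",robot.grab_frame("wrist"));cv2.imwrite("pics/s13.png",cv2.resize(robot.grab_frame("side")[150:300,180:360],None,fx=4,fy=4,interpolation=cv2.INTER_CUBIC))
E
```

```text
clock: 15.65
ee_pos: [0.4994, -0.1549, 0.0219]
eef_rot: [[-0.114, 0.993, 0.003], [0.993, 0.114, 0.0], [-0.0, 0.003, -1.0]]
contact_force: [-1.4, 0.6, 9.8]
width: 0.0634
clock: 16.25
ee_pos: [0.4995, -0.1548, 0.0524]
eef_rot: [[-0.115, 0.993, 0.004], [0.993, 0.115, -0.0], [-0.001, 0.004, -1.0]]
contact_force: [0.3, -0.8, -5.7]
width: 0.0634
t 16.25 p [ 0.4995 -0.1548  0.0524] head 6.585526651941763 z [ 0.0038 -0.0001 -1.    ] F [ 0.2677 -0.8008 -5.6997] w 0.06338961715828569 q7 32.39177998239099
```

View pics/w13.png

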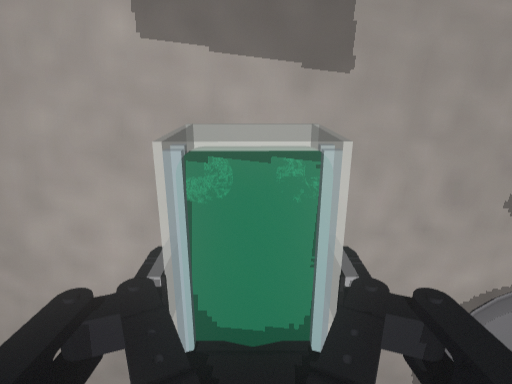

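View pics/s13.png

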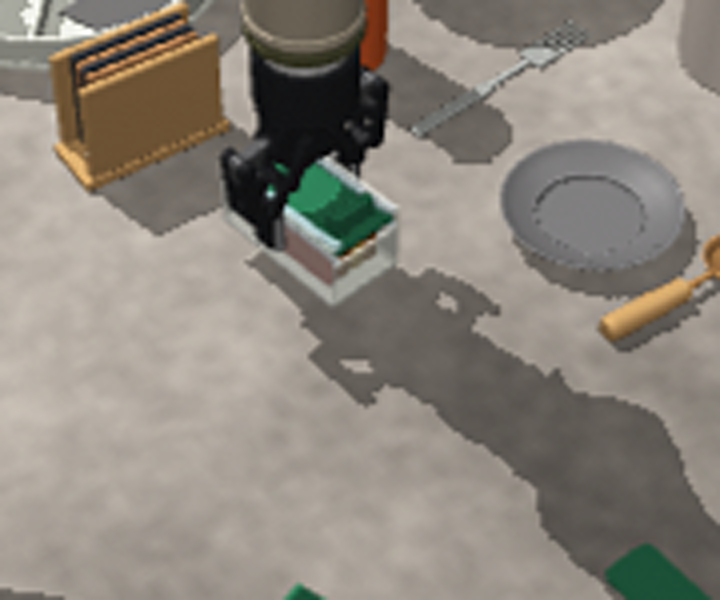

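```bash
python3 -m crank '[0,0,-20,0,0,0,0,0,-50,0,-0.1,0,0,0,-80,0,-0.2,0,0,0,-110,0,-0.2,0,0,0,-140,0,-0.2,0,0,0,-170,0,-0.2,0,0,0,-200,0,-0.2,0,0,0,-220,0,-0.2,0,0,0,-235,0,-0.2,0,0,0,-238,0,-0.2,0,0,0,-238,0,-0.2,0]'
python3 - <<'E'
from h import *
st=show();n=12
rows([(.499+(-.05)*i/n,-.155+.295*i/n,.285,6.6-76*i/n) for i in(1,3,6,9,12)])
E
```

```text
clock: 17.45
ee_pos: [0.4982, -0.1547, 0.2894]
eef_rot: [[-0.115, 0.993, 0.003], [0.993, 0.115, -0.003], [-0.003, 0.002, -1.0]]
contact_force: [0.2, -1.2, -6.3]
width: 0.0633
t 17.45 p [ 0.4982 -0.1547  0.2894] head 6.584898953489676 z [ 0.0028 -0.003  -1.    ] F [ 0.1718 -1.2358 -6.3073] w 0.06331053746910768 q7 25.123187807297015
24.5,-0.6,4.4,0.2,0.2,6.3
74.3,-3.2,4.2,0.2,0.2,19.0
149.0,-7.2,3.9,0.2,0.1,38.0
223.7,-11.1,3.7,0.2,0.1,57.0
298.4,-15.1,3.4,0.2,0.1,76.0
```

```bash
python3 -m crank '[15,0,2,0.1,0.1,3, 35,-1,3,0.2,0.2,9, 60,-2,4,0.2,0.2,16, 90,-4,4,0.2,0.2,24, 120,-6,4,0.2,0.2,32, 150,-7,4,0.2,0.2,40, 180,-9,4,0.2,0.2,48, 210,-10,4,0.2,0.2,56, 240,-12,4,0.2,0.1,63, 268,-13,4,0.2,0.1,70, 288,-14,4,0.2,0.1,75, 298,-15,4,0.2,0.1,76]';python3 -m crank '[0,0,0,0,0,0,0,0,0,0,0,0,0,0,0,0,0,0]' >/dev/null
python3 - <<'E'
from h import *
st=show();cv2.imwrite("pics/w14.png",robot.grab_frame("wrist"))
np.savez("w14.npz",**{k:st[k] for k in("eef_rot","ee_pos")})
E
```

```text
clock: 18.65
ee_pos: [0.448, 0.1416, 0.2829]
eef_rot: [[0.936, 0.351, -0.001], [0.351, -0.936, -0.001], [-0.002, 0.001, -1.0]]
contact_force: [-1.0, -0.4, -6.1]
width: 0.0634
t 18.95 p [0.4479 0.1407 0.2825] head -69.46961849861698 z [-0.0019 -0.002  -1.    ] F [-0.1629 -0.4201 -6.958 ] w 0.06332458400132836 q7 -81.42953597596899
```

View pics/w14.png

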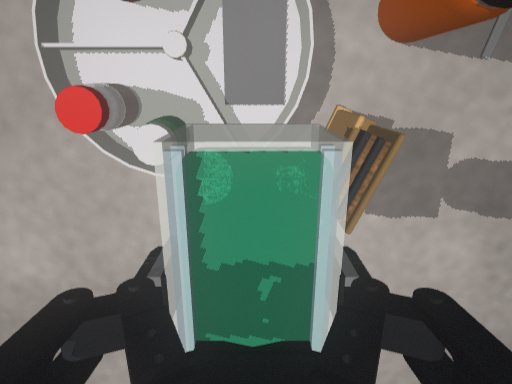

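Run:
```python
import cv2
t=cv2.imread("pics/w14.png")
cv2.imwrite("pics/w14c.png",cv2.resize(t[0:115,150:310],None,fx=5,fy=5,interpolation=cv2.INTER_CUBIC))
```

```text
(no output)
```

View pics/w14c.png

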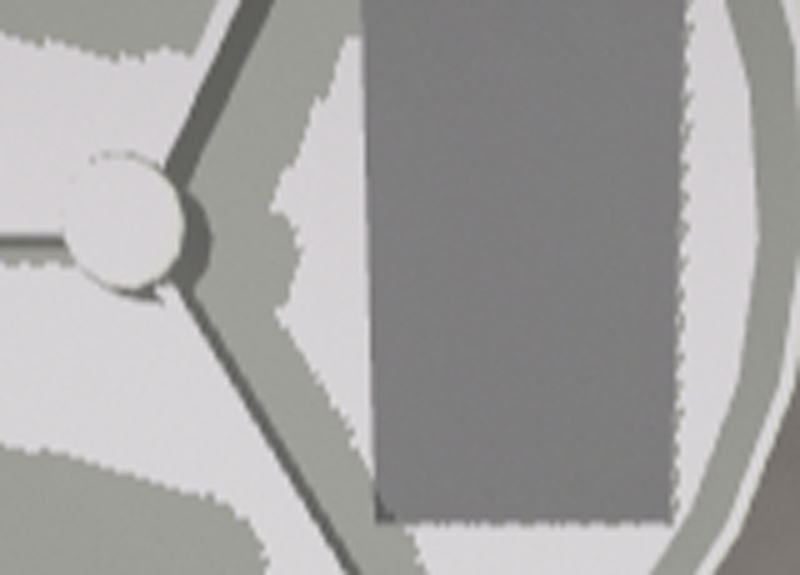

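Run:
```python
from h import *
W=cam("wrist",np.load("w14.npz"))
o=lambda p:unc(p,5,150,0)
def dl(p,a,b):
    n=np.array([-(b-a)[1],(b-a)[0]]);n/=np.linalg.norm(n);return (p-a)@n
l=o([(361,5),(368,260),(377,515)]);r=o([(688,5),(681,260),(674,518)]);bt=o([(400,523),(650,522)]);hub=o([(122,222)])
def f(p,h=1):
    q=proj(W,place(p,[[-.036,.064,.02],[-.036,-.064,.02],[.036,.064,.02],[.036,-.064,.02]]))
    hh=proj(W,place(p,[[-.086,0,.048]]))
    return np.r_[dl(l,q[0],q[1]),dl(r,q[2],q[3]),dl(bt,q[1],q[3]),h*(hh-hub)[0]]
for h in(0,1):
    s=least_squares(lambda p:f(p,h),[.561,.182,np.radians(-69.4)],x_scale=[.01,.01,.1]);print(s.x,np.degrees(s.x[2]),f(s.x,1).round(1))
```

```text
[ 0.5622  0.1815 -1.2081] -69.22000497461678 [ 0.3  0.4  0.1 -0.4 -0.2 -0.1 -0.   0.   0.6  0.1]
[ 0.5622  0.1816 -1.2083] -69.23286719511454 [ 0.2  0.3 -0.  -0.5 -0.3 -0.2  0.   0.   0.5  0. ]
```

Run:
```python
from h import *
t=cv2.imread("pics/w14.png")
cv2.imwrite("pics/w14d.png",cv2.resize(t[110:360,145:365],None,fx=2.4,fy=2.4,interpolation=cv2.INTER_CUBIC))
```

```text
(no output)
```

View pics/w14d.png

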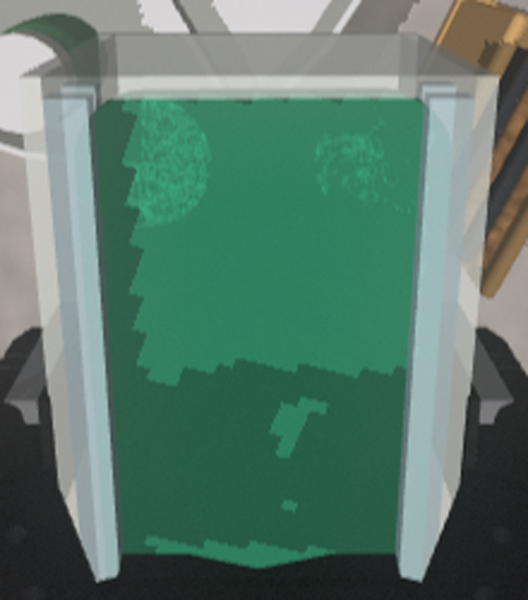

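Run:
```python
from h import *
C=toolcam();N=np.diag([1,-1,-1.])
o=lambda p:unc(p,2.4,145,110)
L=np.array([[.06,.032,.056],[.06,-.032,.056],[.06,.032,0],[.06,-.032,0]])
uv=o([(22,75),(498,74),(100,33),(418,33)])
def f(q):
    X=L@(Ro.from_rotvec(q[3:]).as_matrix()@N).T+q[:3]
    return np.r_[(proj(C,X)-uv).ravel(),(q[3:])/np.radians(1)*.5]
s=least_squares(f,[0,0,.022,0,0,0],x_scale=[.01]*3+[.05]*3);print(s.x[:3]*1000,np.degrees(s.x[3:]),s.fun.round(1))
J=np.linalg.inv(s.jac.T@s.jac);print(np.sqrt(np.diag(J))*.4*np.r_[[1000]*3,[57]*3])
rows([(.5622,.1816,.285,-69.3),(.5622,.1816,.10,-69.3)])
```

```text
[-0.8053 -0.6597 21.9618] [ 0.1075 -0.157  -0.0766] [-0.4 -0.   0.4  0.1  1.   0.  -1.  -0.2  0.1 -0.1 -0. ]
[0.1362 0.1947 0.3259 0.1753 0.1635 0.1354]
121.3,1.6,-2.6,0.1,0.1,-0.2
121.7,1.4,182.4,0.1,0.1,-0.2
```

```bash
python3 -m crank '[15,0,0,0,0,0, 40,0,0,0.1,0,-0.2, 70,1,0,0.1,0.1,-0.2, 100,2,0,0.1,0.1,-0.2, 117,2,5,0.1,0.1,-0.2, 122,2,20,0.1,0.1,-0.2, 122,2,45,0.1,0.1,-0.2, 122,2,75,0.1,0.1,-0.2, 122,2,105,0.1,0.1,-0.2, 122.3,2,130,0.1,0.1,-0.2,122.3,2,145,0.1,0.1,-0.2,122.3,2,150,0.1,0.1,-0.2]' >/dev/null; python3 -m crank '[0,0,0,0,0,0,0,0,0,0,0,0]'
python3 - <<'E'
from h import *
st=show()
R=Rdown(-69.3);t=np.array([.5622,.1816,0])-R@np.array([-.0007,-.0005,0]);print(t)
rows([(t[0],t[1],.10,-69.3),(t[0],t[1],.062,-69.3)])
cv2.imwrite("pics/w15.png",robot.grab_frame("wrist"))
cv2.imwrite("pics/s15.png",cv2.resize(robot.grab_frame("side")[60:210,130:310],None,fx=4,fy=4,interpolation=cv2.INTER_CUBIC))
E
```

```text
clock: 20.4
ee_pos: [0.562, 0.1801, 0.1302]
eef_rot: [[0.936, 0.353, -0.004], [0.353, -0.936, -0.001], [-0.004, -0.0, -1.0]]
contact_force: [-0.1, -0.0, -5.8]
width: 0.0635
t 20.4 p [0.562  0.1801 0.1302] head -69.34879476763662 z [-0.0039 -0.0012 -1.    ] F [-0.1323 -0.012  -5.7516] w 0.06347113195899531 q7 -70.3971566825497
[0.563  0.1814 0.    ]
1.5,-0.9,30.2,-0.0,0.2,-0.0
1.7,-0.9,68.2,-0.0,0.2,-0.0
```

View pics/w15.png

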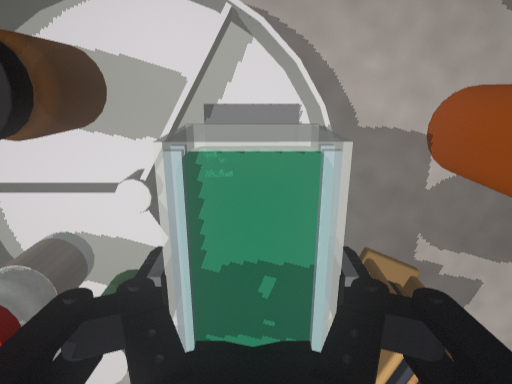

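View pics/s15.png

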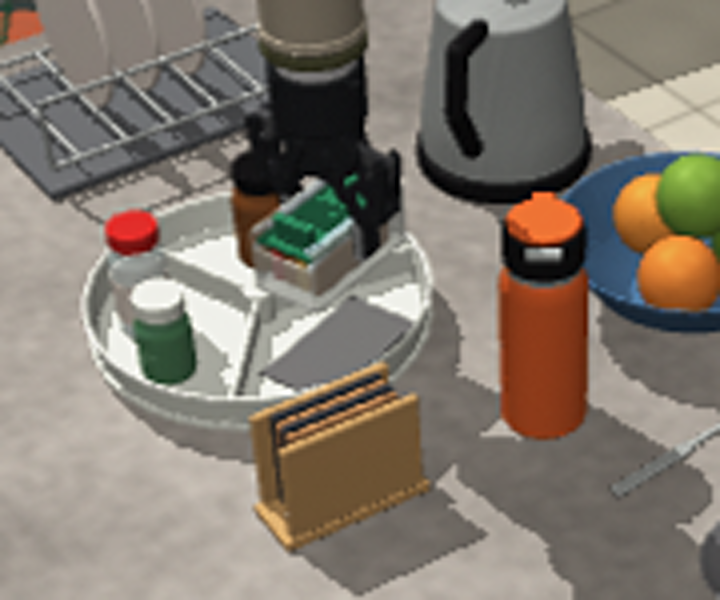

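Run:
```python
from h import *
st=robot.state();W=cam("wrist",st)
p=np.array([.5622,.1816,np.radians(-69.3)])
print(proj(W,place(p,[[-.036,.064,.02],[.036,.064,.02],[-.086,0,.048]])))
t=cv2.imread("pics/w15.png")
cv2.imwrite("pics/w15c.png",cv2.resize(t[90:220,100:340],None,fx=3.3,fy=3.3,interpolation=cv2.INTER_CUBIC))
```

```text
[[204.2286 104.0999]
 [299.8483 104.057 ]
 [134.042  196.6325]]
```

View pics/w15c.png

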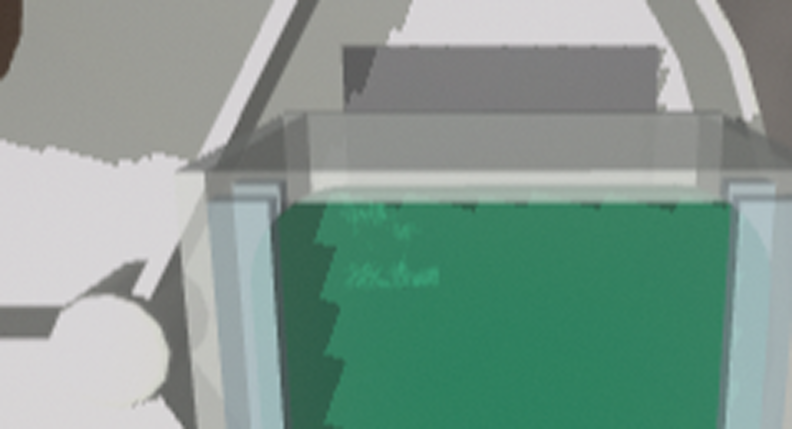

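```bash
python3 -m crank '[1,-0.6,0,0,0.1,0, 1.5,-0.9,5,0,0.2,0, 1.5,-0.9,14,0,0.2,0, 1.5,-0.9,24,0,0.2,0, 1.6,-0.9,34,0,0.2,0, 1.6,-0.9,38,0,0.2,0, 1.6,-0.9,38,0,0.2,0, 1.6,-0.9,38,0,0.2,0]'
python3 - <<'E'
from h import *
st=show();rows([(.563,.1814,.062,-69.3)])
E
```

```text
clock: 21.3
ee_pos: [0.5635, 0.1817, 0.0927]
eef_rot: [[0.936, 0.353, 0.0], [0.353, -0.936, 0.0], [0.001, -0.0, -1.0]]
contact_force: [-0.0, -0.8, -5.5]
width: 0.0636
t 21.3 p [0.5635 0.1817 0.0927] head -69.3506833691684 z [ 0.0004  0.0005 -1.    ] F [-0.0054 -0.7804 -5.5095] w 0.06356328196201952 q7 -68.83858759537331
-0.6,0.1,30.7,-0.0,-0.0,-0.1
```

```bash
python3 -m crank '[-0.5,0,4,0,0,-0.1, -0.5,0,9,0,0,-0.1, -0.5,0,14,0,0,-0.1, -0.5,0,19,0,0,-0.1, -0.5,0,24,0,0,-0.1, -0.5,0,28,0,0,-0.1, -0.5,0,30,0,0,-0.1, -0.5,0,30,0,0,-0.1, -0.5,0,30,0,0,-0.1]'
python3 - <<'E'
from h import *
st=show();rows([(.563,.1814,.062,-69.3)])
E
```

```text
clock: 22.2
ee_pos: [0.5632, 0.1815, 0.0627]
eef_rot: [[0.935, 0.354, 0.0], [0.354, -0.935, 0.0], [0.001, -0.0, -1.0]]
contact_force: [-0.3, 0.6, -5.8]
width: 0.0634
t 22.2 p [0.5632 0.1815 0.0627] head -69.25415680940627 z [ 0.0005  0.0005 -1.    ] F [-0.3326  0.6474 -5.7964] w 0.0633502652148628 q7 -67.59823058013981
-0.2,-0.0,0.7,-0.0,-0.0,0.0
```

```bash
python3 -m crank '[-0.2,0,0.7,0,0,0,-0.2,0,0.7,0,0,0,-0.2,0,0.7,0,0,0]'
python3 - <<'E'
from h import *
st=show();t=robot.grab_frame("wrist");cv2.imwrite("pics/w16.png",t)
W=cam("wrist",st);p=np.array([.5622,.1816,np.radians(-69.3)])
print(proj(W,place(p,[[-.036,.064,.02],[.036,.064,.02],[-.086,0,.048]])))
cv2.imwrite("pics/s16.png",cv2.resize(robot.grab_frame("side")[70:200,140:300],None,fx=4.6,fy=4.6,interpolation=cv2.INTER_CUBIC))
cv2.imwrite("pics/t16.png",robot.grab_frame("top"))
E
```

```text
clock: 22.5
ee_pos: [0.563, 0.1815, 0.0621]
eef_rot: [[0.935, 0.354, 0.001], [0.354, -0.935, 0.001], [0.001, -0.0, -1.0]]
contact_force: [-0.3, -0.3, -5.0]
width: 0.0632
t 22.5 p [0.563  0.1815 0.0621] head -69.2496688669572 z [ 0.0007  0.0006 -1.    ] F [-0.263  -0.3092 -5.0191] w 0.06315685073572701 q7 -67.57058682087074
[[187.6097 112.0869]
 [319.1174 112.2338]
 [ 88.625  241.2433]]
```

View pics/w16.png

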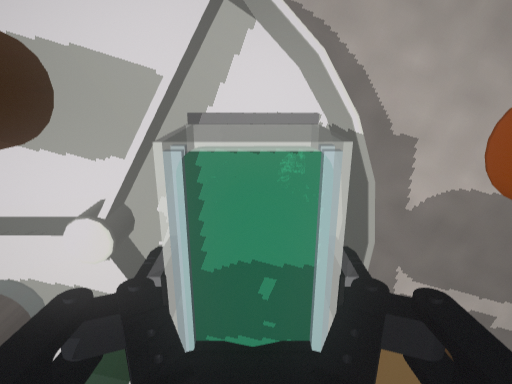

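View pics/s16.png

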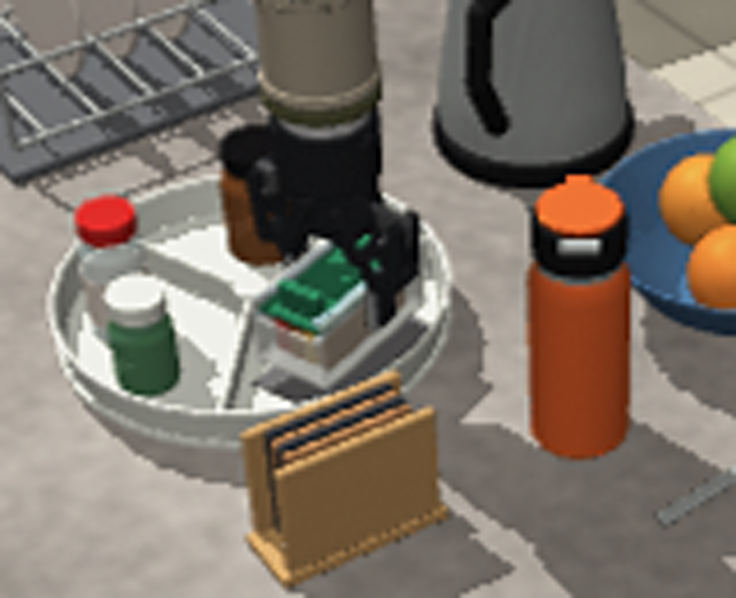

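View pics/t16.png

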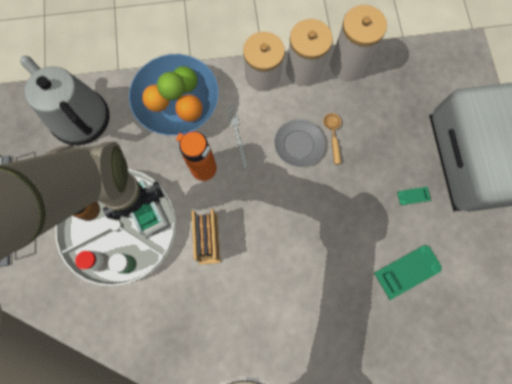

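```bash
python3 -c "
from h import *
show();robot.close_job();show()"
```

```text
t 22.65 p [0.563  0.1815 0.0621] head -69.24828482562891 z [ 0.0006  0.0006 -1.    ] F [ 0.5905 -0.1984 -5.0618] w 0.06343878619606666 q7 -67.56968400331485
the job is handed in; nothing more can be done
the job is handed in; nothing more can be done
```

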